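Stow a stripped outboard's parts in their foam cut-outs

TASK

This outboard has to wait for its gasket kit, so put its loose parts away in the job tray: the brass carburettor body, the black recoil pulley, the chrome choke knob and the aluminium float bowl, each upright and fully down in the foam cut-out of its own outline, the carburettor with its flange in the wide end of the T. Set the parts down rather than dropping them in, and leave the screwdriver and the jar of screws where they are.

Things in the scene. Friction and masses are not known exactly. Their poses are not given: they have to be found in the camera images.
- carb_grip (a point): Brass carburettor, 84 mm long, upright on its base (50 x 36 mm). Point: middle of the casting, 33 mm above the underside; z up, x along the barrel to the engine flange, a plate 64 mm wide (y), 34 to 42 mm from the point, 2 to 52 mm above the underside. Round intake at -x. Grip across y on the flat-sided middle block: 36 mm wide, 36 mm long, up to 50 mm above the underside (small cap to 63 mm).
- pulley_grip (a point): Black plastic recoil starter pulley lying flat: a grooved disc 84 mm across and 14 mm thick with an upright hub 34 mm in diameter that rises from it to 44 mm above the underside. This point is on the axis in the hub, 34 mm above the underside; z is up. Grip it by the hub, which stands 30 mm above the disc.
- knob_grip (a point): Chrome choke knob standing upright: foot 32 mm across and 5 mm thick, thin neck, head 30 mm in diameter from 22 to 44 mm above the underside. This point is on the axis in the head, 32 mm above the underside; z is up. Grip it by the head.
- bowl_grip (a point): Aluminium float bowl, a plain open cup standing upright, 56 mm outside diameter, 42 mm tall, with a small brass post inside. This point is on the axis, 31 mm above the underside; z is up. Grip it across the outside, in the upper half.
- nest_carb: Insert (120 x 120 x 18 mm) with a T-shaped cut-out; four inserts, level, are fixed side by side in a steel tray, each with blue foam on top, cut 10 mm deep to a firm yellow floor. Origin: centre of the underside, yellow floor 8 mm above it; z up. Stem of the T: x -49 to +27 mm, 50 mm wide; flange's crossbar: x +27 to +49, 78 mm wide. The carburettor's point belongs over the origin, x along x.
- nest_pulley: Foam insert like the others with a round cut-out of 98 mm diameter, for the recoil pulley, centred on the insert. Same origin, thickness and depth.
- nest_knob: Foam insert like the others with a round cut-out of 46 mm diameter, for the choke knob, centred on the insert. Same origin, thickness and depth.
- nest_bowl: Foam insert like the others with a round cut-out of 70 mm diameter, for the float bowl, centred on the insert. Same origin, thickness and depth.
- screwdriver_mid (a point): Screwdriver with a cracked amber handle, loose on the bench among the parts, to be left alone: 200 mm long along x, handle 26 mm thick at the -x end from -100 to -10 mm, thin steel blade at +x. This point is midway along it, 13 mm above the bench.
- jar_mid (a point): Glass jar of small screws with a red lid, loose on the bench beyond the parts, to be left alone: 65 mm in diameter, 76 mm tall. This point is at its centre, 38 mm above the bench.
Things that resemble listed ones, but are neither listed nor needed, are in the scene too. There is more than one size of the part that bears pulley_grip; the job needs the largest.

How it is judged:
At the end, for the whole second after the job is handed in: Each part stands released and at rest in its own cut-out, on the yellow floor to 3 mm, within 10 mm of its centre, under 4 degrees off upright; the carburettor is in line with its T to 14 degrees; the screwdriver and the jar are within 20 mm of their start (horizontal distance between carb_grip and nest_carb below 0.01 m and z of carb_grip in the frame of nest_carb below 0.044 m and angle between each of carb_grip, pulley_grip, knob_grip, bowl_grip's own z axis and vertical below 0.07 rad and linear speed of each of carb, pulley, knob, bowl below 0.02 m/s and horizontal distance between pulley_grip and nest_pulley below 0.01 m and z of pulley_grip in the frame of nest_pulley below 0.045 m and horizontal distance between knob_grip and nest_knob below 0.01 m and z of knob_grip in the frame of nest_knob below 0.043 m and horizontal distance between bowl_grip and nest_bowl below 0.01 m and z of bowl_grip in the frame of nest_bowl below 0.042 m and angle between the x axis of carb_grip and the x axis of nest_carb, either way round below 0.25 rad and distance of each of screwdriver_mid, jar_mid from where it was at the start of the episode below 0.02 m); the robot touches nothing.
It fails at once if a part is dropped in: it falls into its cut-out at more than 0.7 m/s ((horizontal distance between carb_grip and nest_carb below 0.02 m and z of carb_grip in the frame of nest_carb below 0.081 m and linear speed of carb above 0.7 m/s) or (horizontal distance between pulley_grip and nest_pulley below 0.02 m and z of pulley_grip in the frame of nest_pulley below 0.082 m and linear speed of pulley above 0.7 m/s) or (horizontal distance between knob_grip and nest_knob below 0.02 m and z of knob_grip in the frame of nest_knob below 0.08 m and linear speed of knob above 0.7 m/s) or (horizontal distance between bowl_grip and nest_bowl below 0.02 m and z of bowl_grip in the frame of nest_bowl below 0.079 m and linear speed of bowl above 0.7 m/s)).
It fails at once if the screwdriver is shifted by more than 20 mm (distance of screwdriver_mid from where it was at the start of the episode above 0.02 m).
It fails at once if the jar of screws is shifted by more than 20 mm (distance of jar_mid from where it was at the start of the episode above 0.02 m).
It also fails if it takes over 112 s, if anything falls off the work surface, if the arm or the gripper's body presses on something with over 40 N, if the wrist force passes 120 N, or if a joint passes its speed limit or range.

ROBOT

A 6-joint arm with a two-finger parallel gripper is mounted at the origin on the work surface. World frame = base frame: x ahead of the robot, y to its left, z up, the work surface at z = 0. Lengths are in m, angles in rad, forces in N, time in s.
With the tool pointing down it reaches from about 0.3 to 0.775 m from the base axis. Payload 14.6 kg.
Tool frame: the origin (TCP) lies at the very end of the fingers, on their centre line; the grasp point (between the pads) lies ctrl.grasp_offset behind it (ctrl.grasp_offset is the distance from the TCP to the grasp point, in m); z points along the fingers, y is the direction in which the jaws open and shut (so a half turn about z gives the same grasp; the last joint's range is limited). The gripper opens to 94 mm and grips with 3 to 60 N. Pads are 16 mm wide; open, the fingers measure 119 mm over their backs; the gripper's body (75 mm by 177 mm) begins 78 mm behind the grasp point.
Start: joints at [1.13, 0.3, 1.521, -0, 1.321, -0.067], TCP at [0.201, 0.512, 0.181] pointing down, gripper open.
Joint ranges: [-3.03, 3.03], [-0.79, 2.21], [0.23, 2.52], [-1.04, 4.18], [0, 3.07], [-2.55, 2.55]. Speed limits (rad/s): [2.22, 2.22, 2.57, 3.14, 3.14, 3.14].

INTERFACE

Orientations are given as [roll, pitch, yaw] about the fixed x, y, z axes, in that order (R = Rz(yaw) Ry(pitch) Rx(roll)).
In Python, from station import ctrl gives the robot as it stands. The module is installed in compiled form; this text tells all that it offers.
- The arm moves only by the tool carry_out, never from a script. Its argument "deltas" is a list of rows, each an object of numbers: "x", "y", "z": the shift along the tool's x, y, z in units of 0.02 m (1.0 is 0.02 m); "wx", "wy", "wz": the turn, a rotation vector about the tool's x, y, z in units of 0.08 rad (1.0 is 0.08 rad); "jaw": the opening in per cent of the stroke, from 0 (shut) to 100 (fully open). A call has 1 to 12 rows; each row shifts and turns the commanded pose from where the row before left it, along the tool's axes as they then stand; what a row does not reach is not made up. A row lasts 1/12 s, in which the tool goes at most 41.7 mm and 7.16 degrees, less where a joint would pass 70% of its speed; a pose out of reach is approached as far as the arm can. A call with a number of a shift or a turn outside -1 to 1 is refused whole. A call with a gripper value outside its range is refused whole. The fingers move at their own pace and stop on an object; "squeeze" is the grip in N (left out, the last holds). Time passes only in rows, so rows that do not move let the fingers close. It gives the time, the measured TCP pose, the force and the opening at its end, in the units of the state.
- ctrl.get_obs(): the state, without advancing time (a new reading comes with each control period).
- ctrl.camera(name): name is "scene" or "top" or "wrist"; returns the picture (420x560x3 uint8, blue, green, red); there is no depth.
- ctrl.camera_params(name): a dict with "mtx" (3x3 intrinsics, pixels), "origin" and "attitude" of the camera in the world. Camera axes: x right, y down, z forward; pixel columns grow to the right and rows downward; lengths in m; the calibration is good to about 2 mm. The wrist camera is an equidistant fisheye: a pixel r from the principal point sees the ray r / f radians off the axis. A picture is of the moment at which its call begins: read the wrist's pose just before it. camera_params takes no time and is no camera call; for the wrist camera it gives the pose at the moment of the call.
- ctrl.hand_in(): hands the job in, once; it reports no verdict.
Trained networks look in the newest picture that a camera, given by its name, has taken for a name from the list of things; names that differ only in an ending like _2 or _b are one class to them, and where a whole thing is asked for, a point or a joint stands for the part that bears it (a point fixed in the world has none). Each returns a list of dicts, best first, with "conf" (0 to 1); they miss things now and then, are a little off and sometimes report something else, mostly with a low value. They report only what shows in the picture. A call takes as long as a camera call. They do not tell look-alikes from the thing itself.
- ctrl.boxes_of(camera, label): "rect" ([left, top, right, bottom] in pixels, round what is visible of it).
- ctrl.mark_of(camera, label): "position" ([row, column] in pixels: a listed point, or the origin of a listed thing).
The state is a dict: "time_s": time; "qpos": joint angles; "joint_vel": joint speeds; "tau": joint torques, N m; "ee_pos": TCP position; "eef_rot": TCP orientation; "force": force on the tool from outside, world axes, zero at the start; "moment": the same for the moment, N m; "grip_width": finger opening in m.
Only numpy, scipy, OpenCV 4.12 (cv2) and the standard library are available. Lean on these libraries where they do the work, as an engineer would, in place of code of your own. Each camera call takes 0.05 s, during which the arm holds its last target.

## Working session

There is one attempt and no reset: what is moved stays moved. The work goes in short steps, Python scripts to look and compute and a tool call to move; the robot and the scene stay as the last step left them, time stands still between calls to the robot, and variables do not carry over. Pictures are saved under pics/ and viewed, and the job is handed in when it is done.

Besides the shell and the picture viewer there is one more tool, called after "Call:" by a JSON object that holds its "fn" and its "kwargs", one argument or row to a line. carry_out: Moves the arm, as the interface text tells. Its arguments: {"type":"object","properties":{"deltas":{"type":"array"},"squeeze":{"type":"number"}},"required":["deltas"]}

```bash
mkdir -p pics; python3 - <<'E'
from station import ctrl
import cv2
print(ctrl.get_obs())
print(ctrl.grasp_offset)
for n in ("scene","top","wrist"):
    print(n,ctrl.camera_params(n))
    cv2.imwrite(f"pics/{n}0.png",ctrl.camera(n))
L="carb_grip pulley_grip knob_grip bowl_grip nest_carb nest_pulley nest_knob nest_bowl screwdriver_mid jar_mid".split()
for l in L:
    for c in ("top","scene"):
        print(l,c,[(round(d['conf'],2),[round(v) for v in d['position']]) for d in ctrl.mark_of(c,l)][:5])
E
```

```text
{'time_s': 0.0, 'qpos': array([ 1.13039689e+00,  3.00482195e-01,  1.52157882e+00, -1.96275941e-05,
        1.32068760e+00, -6.65818573e-02]), 'joint_vel': array([-3.23289083e-04, -9.31225967e-04, -5.76028375e-05, -5.86310642e-04,
       -1.00995393e-03, -1.28429070e-03]), 'tau': array([ 4.48531136e-03, -5.31849360e+01, -3.52722681e+01,  7.09970389e-02,
        2.46166351e-02, -9.72675525e-05]), 'ee_pos': array([0.20072033, 0.51175663, 0.18028121]), 'eef_rot': array([-3.14043798e+00, -5.79404328e-05,  2.76777991e+00]), 'force': array([-1.36861556, -0.71011641, -0.39830801]), 'moment': array([ 0.01803131,  0.02343216, -0.01735028]), 'grip_width': 0.09387166415301193}
0.0188
scene {'mtx': array([[454.2018482 ,   0.        , 286.06686069],
       [  0.        , 454.2018482 , 198.5889552 ],
       [  0.        ,   0.        ,   1.        ]]), 'origin': array([ 0.99994005, -0.87898953,  0.86356546]), 'attitude': array([-2.28573678, -0.01420948,  0.55513381])}
top {'mtx': array([[422.72671273,   0.        , 272.82096075],
       [  0.        , 422.72671273, 207.5811034 ],
       [  0.      
[... 700 characters left out ...]
rip top []
knob_grip scene [(0.68, [281, 247])]
bowl_grip top [(0.62, [193, 297])]
bowl_grip scene [(0.84, [228, 296])]
nest_carb top [(0.71, [240, 174]), (0.48, [143, 279]), (0.16, [227, 132])]
nest_carb scene [(0.98, [160, 319])]
nest_pulley top [(0.92, [184, 144])]
nest_pulley scene [(0.76, [158, 375])]
nest_knob top [(0.86, [223, 130]), (0.67, [196, 373])]
nest_knob scene [(0.64, [145, 347])]
nest_bowl top [(0.8, [194, 182]), (0.54, [237, 179])]
nest_bowl scene [(0.61, [178, 350]), (0.51, [248, 250])]
screwdriver_mid top [(0.67, [222, 331])]
screwdriver_mid scene [(0.7, [248, 254]), (0.64, [238, 352])]
jar_mid top [(0.88, [143, 277]), (0.3, [186, 144])]
jar_mid scene [(0.67, [237, 352])]
```

View pics/top0.png

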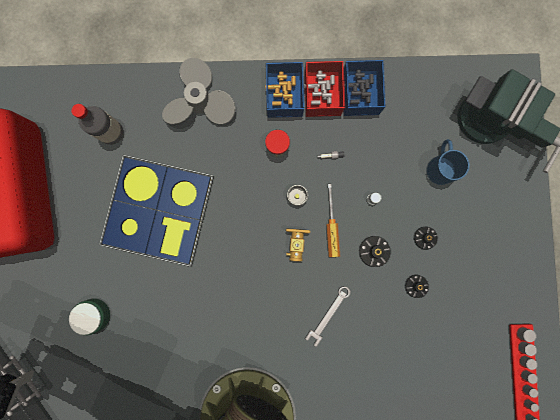

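View pics/scene0.png

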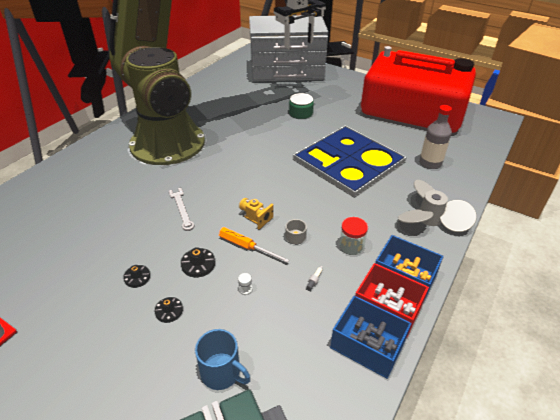

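View pics/wrist0.png

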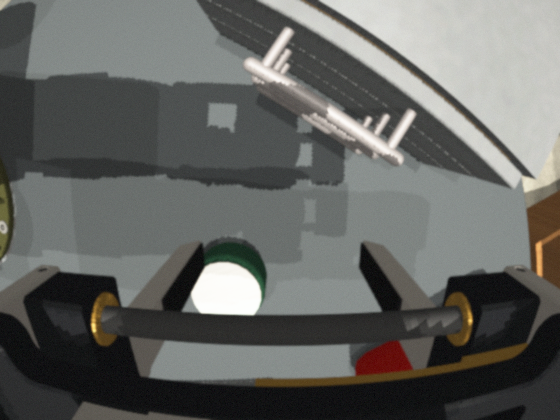

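```bash
python3 - <<'E'
import cv2
t=cv2.imread('pics/top0.png')
cv2.imwrite('pics/topL.png',cv2.resize(t[140:300,90:290],None,fx=4,fy=3.75*4/3.75,interpolation=cv2.INTER_CUBIC)[:600])
cv2.imwrite('pics/topR.png',cv2.resize(t[120:320,250:470],None,fx=3,fy=3,interpolation=cv2.INTER_CUBIC))
E
```

```text
(no output)
```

View pics/topL.png

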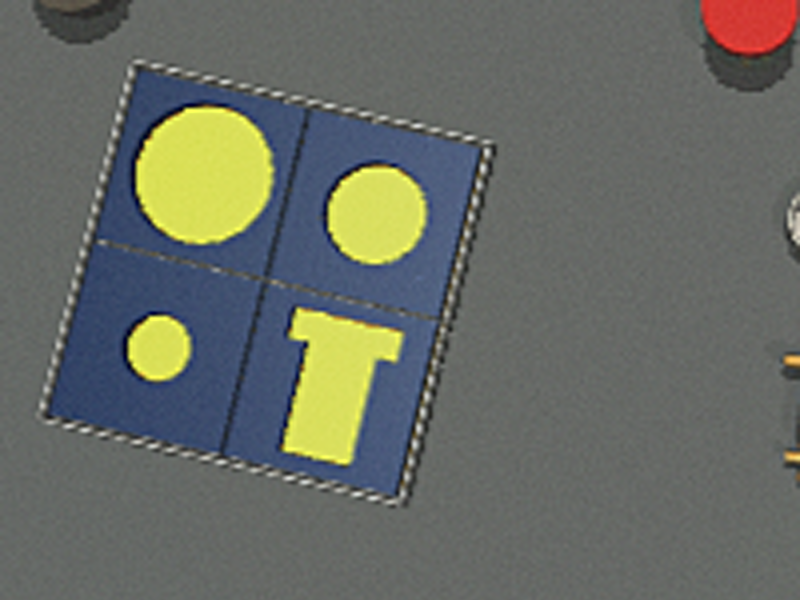

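View pics/topR.png

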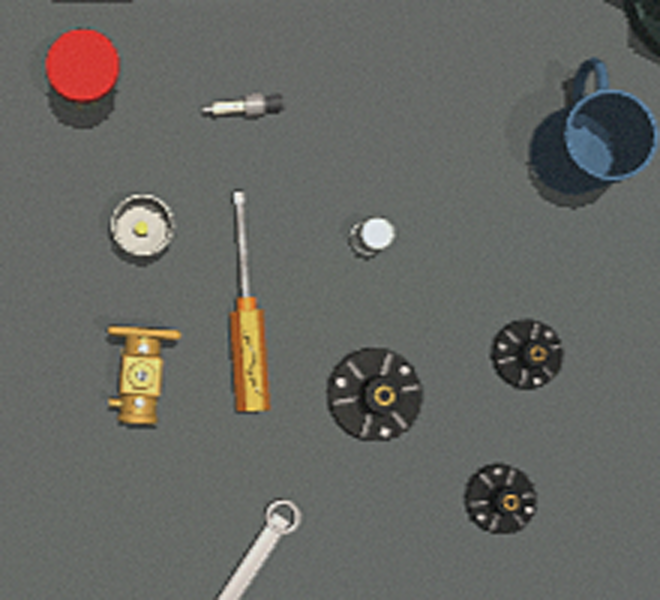

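The scene picture agrees with the top one. In the top picture the parts are: carburettor (col 297, row 245), bowl (297,196), knob (375,198) and jar lid (277,142). The screwdriver is at (332,222) with its handle below.

There are three pulleys: (375,251), (426,238) and (417,286). The first is clearly the largest, at about 31 px against 24 px, so it fits.

Nests: pulley (141,183), bowl (184,194), knob (130,227), and the T at (176,236) with its crossbar at the top.

```bash
cat > h.py <<'E'
import numpy as np, cv2
from scipy.spatial.transform import Rotation as R
from station import ctrl
def cam(n):
    p=ctrl.camera_params(n); return p['mtx'],np.array(p['origin']),R.from_euler('xyz',p['attitude']).as_matrix()
def ray(n,u,v,P=None):
    K,o,M=P or cam(n)
    if n=='wrist':
        a=np.array([u-K[0,2],v-K[1,2]]);r=np.hypot(*a);th=r/K[0,0];d=np.r_[a/max(r,1e-9)*np.sin(th),np.cos(th)]
    else: d=np.linalg.inv(K)@[u,v,1]
    return o,M@d
def at(n,u,v,z,P=None):
    o,d=ray(n,u,v,P); return o+d*(z-o[2])/d[2]
def tri(pts):
    A=np.zeros((3,3));b=np.zeros(3)
    for n,u,v in pts:
        o,d=ray(n,u,v);d=d/np.linalg.norm(d);Q=np.eye(3)-np.outer(d,d);A+=Q;b+=Q@o
    return np.linalg.solve(A,b)
def proj(n,p,P=None):
    K,o,M=P or cam(n); c=M.T@(np.array(p)-o)
    if n=='wrist':
        r=np.hypot(c[0],c[1]);th=np.arctan2(r,c[2]);return K[0,2]+K[0,0]*th*c[0]/r,K[1,2]+K[0,0]*th*c[1]/r
    q=K@c; return q[0]/q[2],q[1]/q[2]
E
python3 - <<'E'
from h import *
np.set_printoptions(precision=4,suppress=True)
t=cv2.imread('pics/top0.png'); hsv=cv2.cvtColor(t,cv2.COLOR_BGR2HSV)
m=cv2.inRange(hsv,(24,120,120),(36,255,255)); m[:,:90]=0;m[:,220:]=0
n,l,s,c=cv2.connectedComponentsWithStats(m)
for i in range(1,n):
    if s[i,4]>50:
        print('yellow',s[i],c[i],at('top',*c[i],0.010))
        if 300<s[i,4]:
            r=cv2.minAreaRect(np.argwhere(l==i)[:,::-1].astype(np.float32));print(r)
# tray corners (rim) from crop /4
for x,y in [(135,63),(493,145),(402,503),(43,418)]:
    print('corner',at('top',90+x/4,140+y/4,0.02))
# knob head top
m=cv2.inRange(t,(200,200,200),(255,255,255));cr=m[185:210,362:390];ys,xs=np.nonzero(cr);print('knobtop',xs.mean()+362,ys.mean()+185,at('top',xs.mean()+362,ys.mean()+185,.044))
def px(x,y): return 250+x/3,120+y/3
print('bowl rim',at('top',*px(142.5,226),.042))
print('pulley disc',at('top',*px(375,394),.014),'hub top',at('top',*px(385,396),.044))
print('small hubs',at('top',*px(538,354),.03),at('top',*px(511,502),.03))
print('carb block top',at('top',*px(140.5,378),.050),'flange',at('top',*px(109,328),.052),at('top',*px(180,336),.052), 'cap',at('top',*px(141,376),.063))
print('jar top',at('top',*px(83,64),.076))
print('driver tip',at('top',*px(238,193),.013),'butt',at('top',*px(253,411),.013))
for nme,u,v,su,sv in [('carb',297,246,255,209),('pul',379,253,195,256),('bowl',297,193,296,228),('nest_pul',144,184,375,158),('nest_knob',130,223,347,145),('nest_bowl',182,194,350,178),('nest_carb',174,240,319,160)]:
    print(nme,tri([('top',u,v),('scene',su,sv)]))
E
```

```text
yellow [124 167  34  34 922] [140.6356 183.3134] [0.6329 0.2836 0.01  ]
((140.5, 183.5), (33.0, 33.0), 90.0)
yellow [172 182  24  24 469] [183.6503 193.258 ] [0.6025 0.1642 0.01  ]
((183.5, 193.5), (23.0, 23.0), 90.0)
yellow [161 217  30  39 688] [172.8663 235.327 ] [0.487  0.1943 0.01  ]
((172.55882263183594, 236.76473999023438), (27.163990020751953, 35.65273666381836), 14.03624439239502)
yellow [122 219  16  16 196] [129.2806 226.5306] [0.5137 0.3143 0.01  ]
corner [0.7094 0.3275 0.02  ]
corner [0.6465 0.0803 0.02  ]
corner [0.4037 0.1443 0.02  ]
corner [0.4661 0.3883 0.02  ]
knobtop 375.36 197.25333333333333 [ 0.5762 -0.3563  0.044 ]
bowl rim [ 0.5862 -0.1486  0.042 ]
pulley disc [ 0.4317 -0.3564  0.014 ] hub top [ 0.4306 -0.3581  0.044 ]
small hubs [ 0.4646 -0.4995  0.03  ] [ 0.3345 -0.4689  0.03  ]
carb block top [ 0.451  -0.1429  0.05  ] flange [ 0.4954 -0.1162  0.052 ] [ 0.4871 -0.1785  0.052 ] cap [ 0.4528 -0.1427  0.063 ]
jar top [ 0.7264 -0.0984  0.076 ]
driver tip [ 0.6179 -0.2386  0.013 ] butt [ 0.4187 -0.2457  0.013 ]
carb [ 0.4536 -0.1423  0.0314]
pul [ 0.4295 -0.3609  0.0329]
bowl [ 0.5921 -0.1482  0.0378]
nest_pul [0.6307 0.272  0.0197]
nest_knob [0.5203 0.3113 0.007 ]
nest_bowl [ 0.5998  0.1707 -0.0061]
nest_carb [ 0.4742  0.1941 -0.0021]
```

```bash
cat >> h.py <<'E'
def plan(x,y,z,yaw=None):
    o=ctrl.get_obs(); p=np.array(o['ee_pos']); M=R.from_euler('xyz',o['eef_rot'])
    T=R.from_euler('xyz',[np.pi,0,o['eef_rot'][2] if yaw is None else yaw])
    w=(M.inv()*T).as_rotvec()/.08
    d=T.inv().apply(np.array([x,y,z])-p)/.02   # after turning
    n=int(np.ceil(np.abs(d).max()))
    print('t',round(o['time_s'],2),'pos',p.round(4),'rpy',np.round(o['eef_rot'],3),'w',round(o['grip_width'],4),'F',np.round(o['force'],1))
    print('turn units',w.round(2),'shift units',d.round(2),'rows',n,'per row',(d/max(n,1)).round(3))
E
python3 - <<'E'
from h import *
plan(.4527,-.142,.15,3.0086)
E
```

```text
t 1.15 pos [0.2008 0.512  0.1809] rpy [3.142 0.    2.768] w 0.0943 F [-0.2  0.3 -0.2]
turn units [ 0.    0.   -3.01] shift units [-16.82 -30.74   1.54] rows 31 per row [-0.543 -0.992  0.05 ]
```

Call:
{"fn": "carry_out", "kwargs": {
  "deltas": [
    {"wz": -1,"y": -0.3,"jaw": 75},
    {"wz": -1,"y": -0.6},
    {"wz": -1,"y": -0.8},
    {"x": -0.56,"y": -0.98,"z": 0.05},
    {"x": -0.56,"y": -0.98,"z": 0.05},
    {"x": -0.56,"y": -0.98,"z": 0.05},
    {"x": -0.56,"y": -0.98,"z": 0.05},
    {"x": -0.56,"y": -0.98,"z": 0.05},
    {"x": -0.56,"y": -0.98,"z": 0.05},
    {"x": -0.56,"y": -0.98,"z": 0.05},
    {"x": -0.56,"y": -0.98,"z": 0.05},
    {"x": -0.56,"y": -0.98,"z": 0.05}
  ]
}}

```text
invalid input
```

Call:
{"fn": "carry_out", "kwargs": {
  "deltas": [
    {"x": -0.56,"y": -0.98,"z": 0.05},
    {"x": -0.56,"y": -0.98,"z": 0.05},
    {"x": -0.56,"y": -0.98,"z": 0.05},
    {"x": -0.56,"y": -0.98,"z": 0.05},
    {"x": -0.56,"y": -0.98,"z": 0.05},
    {"x": -0.56,"y": -0.98,"z": 0.05},
    {"x": -0.56,"y": -0.98,"z": 0.05},
    {"x": -0.56,"y": -0.98,"z": 0.05},
    {"x": -0.56,"y": -0.98,"z": 0.05},
    {"x": -0.56,"y": -0.98,"z": 0.05},
    {"x": -0.56,"y": -0.98,"z": 0.05},
    {"x": -0.56,"y": -0.98,"z": 0.05}
  ]
}}

```text
invalid input
```

```bash
python3 - <<'E'
from h import *
plan(.4527,-.142,.15,3.0086)
E
```

```text
t 1.15 pos [0.2008 0.512  0.1809] rpy [3.142 0.    2.768] w 0.0943 F [-0.2  0.3 -0.2]
turn units [ 0.    0.   -3.01] shift units [-16.82 -30.74   1.54] rows 31 per row [-0.543 -0.992  0.05 ]
```

Call:
{"fn": "carry_out", "kwargs": {
  "deltas": [
    {"x": 0,"y": -0.3,"z": 0,"wx": 0,"wy": 0,"wz": -1,"jaw": 75}
  ]
}}

```text
time_s: 1.23
ee_pos: [0.1988, 0.5067, 0.1807]
eef_rot: [-3.142, -0.0, 2.847]
force: [0.1, 0.3, 0.1]
grip_width: 0.09
```

Call:
{"fn": "carry_out", "kwargs": {
  "deltas": [
    {"x": -0.3,"y": -0.6,"z": 0,"wx": 0,"wy": 0,"wz": -1,"jaw": 75},
    {"x": -0.5,"y": -0.8,"z": 0,"wx": 0,"wy": 0,"wz": -1,"jaw": 75},
    {"x": -0.56,"y": -0.98,"z": 0.05,"wx": 0,"wy": 0,"wz": 0,"jaw": 75},
    {"x": -0.56,"y": -0.98,"z": 0.05,"wx": 0,"wy": 0,"wz": 0,"jaw": 75},
    {"x": -0.56,"y": -0.98,"z": 0.05,"wx": 0,"wy": 0,"wz": 0,"jaw": 75},
    {"x": -0.56,"y": -0.98,"z": 0.05,"wx": 0,"wy": 0,"wz": 0,"jaw": 75},
    {"x": -0.56,"y": -0.98,"z": 0.05,"wx": 0,"wy": 0,"wz": 0,"jaw": 75},
    {"x": -0.56,"y": -0.98,"z": 0.05,"wx": 0,"wy": 0,"wz": 0,"jaw": 75},
    {"x": -0.56,"y": -0.98,"z": 0.05,"wx": 0,"wy": 0,"wz": 0,"jaw": 75},
    {"x": -0.56,"y": -0.98,"z": 0.05,"wx": 0,"wy": 0,"wz": 0,"jaw": 75},
    {"x": -0.56,"y": -0.98,"z": 0.05,"wx": 0,"wy": 0,"wz": 0,"jaw": 75},
    {"x": -0.56,"y": -0.98,"z": 0.05,"wx": 0,"wy": 0,"wz": 0,"jaw": 75}
  ]
}}

```text
time_s: 2.23
ee_pos: [0.2924, 0.2653, 0.1709]
eef_rot: [3.141, 0.0, 3.008]
force: [0.3, 0.3, -0.4]
grip_width: 0.0707
```

Call:
{"fn": "carry_out", "kwargs": {
  "deltas": [
    {"x": -0.56,"y": -0.98,"z": 0.05,"wx": 0,"wy": 0,"wz": 0,"jaw": 75},
    {"x": -0.56,"y": -0.98,"z": 0.05,"wx": 0,"wy": 0,"wz": 0,"jaw": 75},
    {"x": -0.56,"y": -0.98,"z": 0.05,"wx": 0,"wy": 0,"wz": 0,"jaw": 75},
    {"x": -0.56,"y": -0.98,"z": 0.05,"wx": 0,"wy": 0,"wz": 0,"jaw": 75},
    {"x": -0.56,"y": -0.98,"z": 0.05,"wx": 0,"wy": 0,"wz": 0,"jaw": 75},
    {"x": -0.56,"y": -0.98,"z": 0.05,"wx": 0,"wy": 0,"wz": 0,"jaw": 75},
    {"x": -0.56,"y": -0.98,"z": 0.05,"wx": 0,"wy": 0,"wz": 0,"jaw": 75},
    {"x": -0.56,"y": -0.98,"z": 0.05,"wx": 0,"wy": 0,"wz": 0,"jaw": 75},
    {"x": -0.56,"y": -0.98,"z": 0.05,"wx": 0,"wy": 0,"wz": 0,"jaw": 75},
    {"x": -0.56,"y": -0.98,"z": 0.05,"wx": 0,"wy": 0,"wz": 0,"jaw": 75},
    {"x": -0.56,"y": -0.98,"z": 0.05,"wx": 0,"wy": 0,"wz": 0,"jaw": 75},
    {"x": -0.56,"y": -0.98,"z": 0.05,"wx": 0,"wy": 0,"wz": 0,"jaw": 75}
  ]
}}

```text
time_s: 3.23
ee_pos: [0.3943, 0.0141, 0.159]
eef_rot: [3.142, 0.0, 3.008]
force: [-0.4, 0.5, 0.5]
grip_width: 0.0702
```

```bash
python3 - <<'E'
from h import *
plan(.4527,-.142,.15,3.0086)
E
```

```text
t 3.23 pos [0.3943 0.0141 0.159 ] rpy [3.142 0.    3.008] w 0.0702 F [-0.4  0.5  0.5]
turn units [ 0.    0.01 -0.01] shift units [-3.93 -7.35  0.45] rows 8 per row [-0.491 -0.919  0.056]
```

Call:
{"fn": "carry_out", "kwargs": {
  "deltas": [
    {"x": -0.49,"y": -0.92,"z": 0.05,"wx": 0,"wy": 0,"wz": 0,"jaw": 75},
    {"x": -0.49,"y": -0.92,"z": 0.05,"wx": 0,"wy": 0,"wz": 0,"jaw": 75},
    {"x": -0.49,"y": -0.92,"z": 0.05,"wx": 0,"wy": 0,"wz": 0,"jaw": 75},
    {"x": -0.49,"y": -0.92,"z": 0.05,"wx": 0,"wy": 0,"wz": 0,"jaw": 75},
    {"x": -0.49,"y": -0.92,"z": 0.05,"wx": 0,"wy": 0,"wz": 0,"jaw": 75},
    {"x": -0.49,"y": -0.92,"z": 0.05,"wx": 0,"wy": 0,"wz": 0,"jaw": 75},
    {"x": -0.49,"y": -0.92,"z": 0.05,"wx": 0,"wy": 0,"wz": 0,"jaw": 75},
    {"x": -0.49,"y": -0.92,"z": 0.05,"wx": 0,"wy": 0,"wz": 0,"jaw": 75},
    {"x": 0,"y": 0,"z": 0,"wx": 0,"wy": 0,"wz": 0,"jaw": 75}
  ]
}}

```text
time_s: 3.98
ee_pos: [0.4526, -0.1435, 0.1506]
eef_rot: [-3.141, 0.0, 3.006]
force: [-0.8, 0.4, -0.2]
grip_width: 0.0705
```

```bash
python3 - <<'E'
from h import *
plan(.4527,-.142,.016,3.0086)
P=cam('wrist')
im=ctrl.camera('wrist');cv2.imwrite('pics/w1.png',im)
for n,p in dict(carb=(.4527,-.1423,.033),carbcap=(.4527,-.1423,.063),pulley=(.4315,-.357,.034),bowl=(.587,-.148,.042),knob=(.577,-.3555,.044)).items():
    u=proj('wrist',p,P);print(n,np.round(u,1))
    cv2.drawMarker(im,(int(u[0]),int(u[1])),(0,0,255),0,8)
for l,z in [('carb_grip',.033),('bowl_grip',.031),('pulley_grip',.034),('knob_grip',.032)]:
    for d in ctrl.mark_of('wrist',l)[:3]:
        v,u=d['position'];print(l,round(d['conf'],2),u,v,at('wrist',u,v,z,P).round(4))
cv2.imwrite('pics/w1b.png',im)
E
```

```text
t 3.98 pos [ 0.4526 -0.1435  0.1506] rpy [-3.141  0.     3.006] w 0.0705 F [-0.8  0.4 -0.2]
turn units [-0.    0.   -0.03] shift units [0.01 0.08 6.73] rows 7 per row [0.001 0.011 0.961]
carb [283.8 202.8]
carbcap [284.  209.8]
pulley [ 95.3 210.9]
bowl [294.5 320.6]
knob [126.8 325.3]
carb_grip 0.67 285.8 204.9 [ 0.4551 -0.1406  0.033 ]
bowl_grip 0.6 291.9 318.8 [ 0.5912 -0.1512  0.031 ]
pulley_grip 0.93 93.6 213.6 [ 0.4343 -0.3603  0.034 ]
pulley_grip 0.78 21.5 148.0 [ 0.3355 -0.4576  0.034 ]
pulley_grip 0.62 31.0 248.3 [ 0.4659 -0.4845  0.034 ]
knob_grip 0.41 285.2 202.4 [ 0.4527 -0.1408  0.032 ]
```

View pics/w1b.png

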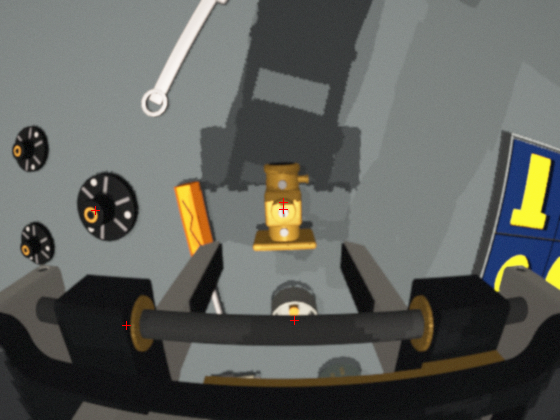

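The wrist view shows the carburettor cap at (284,210), exactly where the estimate projects, with the flange square to the jaws. The bowl at (294,300) and the pulley hub at (92,213) also fit. I'll descend and grip.

Call:
{"fn": "carry_out", "kwargs": {
  "deltas": [
    {"x": 0,"y": 0.08,"z": 0.96,"wx": 0,"wy": 0,"wz": 0,"jaw": 75},
    {"x": 0,"y": 0,"z": 0.96,"wx": 0,"wy": 0,"wz": 0,"jaw": 75},
    {"x": 0,"y": 0,"z": 0.96,"wx": 0,"wy": 0,"wz": 0,"jaw": 75},
    {"x": 0,"y": 0,"z": 0.96,"wx": 0,"wy": 0,"wz": 0,"jaw": 75},
    {"x": 0,"y": 0,"z": 0.96,"wx": 0,"wy": 0,"wz": 0,"jaw": 75},
    {"x": 0,"y": 0,"z": 0.96,"wx": 0,"wy": 0,"wz": 0,"jaw": 75},
    {"x": 0,"y": 0,"z": 0.96,"wx": 0,"wy": 0,"wz": 0,"jaw": 75},
    {"x": 0,"y": 0,"z": 0,"wx": 0,"wy": 0,"wz": 0,"jaw": 40},
    {"x": 0,"y": 0,"z": 0,"wx": 0,"wy": 0,"wz": 0,"jaw": 20},
    {"x": 0,"y": 0,"z": 0,"wx": 0,"wy": 0,"wz": 0,"jaw": 20},
    {"x": 0,"y": 0,"z": 0,"wx": 0,"wy": 0,"wz": 0,"jaw": 20},
    {"x": 0,"y": 0,"z": 0,"wx": 0,"wy": 0,"wz": 0,"jaw": 20}
  ],
  "squeeze": 40
}}

```text
time_s: 5.23
ee_pos: [0.4528, -0.1397, 0.0175]
eef_rot: [-3.141, 0.002, 3.008]
force: [-0.8, -1.7, 1.4]
grip_width: 0.0404
```

Call:
{"fn": "carry_out", "kwargs": {
  "deltas": [
    {"x": 0,"y": 0,"z": 0,"wx": 0,"wy": 0,"wz": 0,"jaw": 20},
    {"x": 0,"y": 0,"z": 0,"wx": 0,"wy": 0,"wz": 0,"jaw": 20},
    {"x": 0,"y": 0,"z": 0,"wx": 0,"wy": 0,"wz": 0,"jaw": 20}
  ]
}}

```text
time_s: 5.48
ee_pos: [0.4527, -0.1397, 0.0173]
eef_rot: [-3.141, 0.001, 3.008]
force: [-1.7, 0.4, 7.5]
grip_width: 0.0357
```

Call:
{"fn": "carry_out", "kwargs": {
  "deltas": [
    {"x": 0,"y": 0,"z": -0.6,"wx": 0,"wy": 0,"wz": 0,"jaw": 20},
    {"x": 0,"y": 0,"z": -1,"wx": 0,"wy": 0,"wz": 0,"jaw": 20},
    {"x": 0,"y": 0,"z": -1,"wx": 0,"wy": 0,"wz": 0,"jaw": 20},
    {"x": 0,"y": 0,"z": -1,"wx": 0,"wy": 0,"wz": 0,"jaw": 20},
    {"x": 0,"y": 0,"z": -1,"wx": 0,"wy": 0,"wz": 0,"jaw": 20},
    {"x": 0,"y": 0.5,"z": -0.9,"wx": 0,"wy": 0,"wz": 0.5,"jaw": 20},
    {"x": 0,"y": 0.9,"z": 0,"wx": 0,"wy": 0,"wz": 0.95,"jaw": 20}
  ]
}}

```text
time_s: 6.07
ee_pos: [0.4578, -0.1129, 0.1298]
eef_rot: [-3.141, 0.005, 2.889]
force: [1.1, 0.2, -2.8]
grip_width: 0.0352
```

```bash
python3 - <<'E'
from h import *
plan(.487,.193,.125,2.892)
E
```

```text
t 6.07 pos [ 0.4578 -0.1129  0.1298] rpy [-3.141  0.005  2.889] w 0.0352 F [ 1.1  0.2 -2.8]
turn units [-0.01  0.06 -0.04] shift units [ 2.36 15.18  0.24] rows 16 per row [0.148 0.949 0.015]
```

Call:
{"fn": "carry_out", "kwargs": {
  "deltas": [
    {"x": 0.15,"y": 0.95,"z": 0,"wx": 0,"wy": 0,"wz": 0,"jaw": 20},
    {"x": 0.15,"y": 0.95,"z": 0,"wx": 0,"wy": 0,"wz": 0,"jaw": 20},
    {"x": 0.15,"y": 0.95,"z": 0,"wx": 0,"wy": 0,"wz": 0,"jaw": 20},
    {"x": 0.15,"y": 0.95,"z": 0,"wx": 0,"wy": 0,"wz": 0,"jaw": 20},
    {"x": 0.15,"y": 0.95,"z": 0,"wx": 0,"wy": 0,"wz": 0,"jaw": 20},
    {"x": 0.15,"y": 0.95,"z": 0,"wx": 0,"wy": 0,"wz": 0,"jaw": 20},
    {"x": 0.15,"y": 0.95,"z": 0,"wx": 0,"wy": 0,"wz": 0,"jaw": 20},
    {"x": 0.15,"y": 0.95,"z": 0,"wx": 0,"wy": 0,"wz": 0,"jaw": 20},
    {"x": 0.15,"y": 0.95,"z": 0,"wx": 0,"wy": 0,"wz": 0,"jaw": 20},
    {"x": 0.15,"y": 0.95,"z": 0,"wx": 0,"wy": 0,"wz": 0,"jaw": 20},
    {"x": 0.15,"y": 0.95,"z": 0,"wx": 0,"wy": 0,"wz": 0,"jaw": 20},
    {"x": 0.15,"y": 0.8,"z": 0,"wx": 0,"wy": 0,"wz": 0,"jaw": 20}
  ]
}}

```text
time_s: 7.07
ee_pos: [0.4772, 0.1162, 0.1264]
eef_rot: [-3.142, -0.001, 2.892]
force: [0.3, -0.0, -3.1]
grip_width: 0.0355
```

```bash
python3 - <<'E'
from h import *
P=cam('wrist')
im=ctrl.camera('wrist');cv2.imwrite('pics/w2.png',im)
P2=cam('wrist')
plan(.487,.193,.125,2.892)
print(P[1],P2[1])
th=-.25;ex=np.array([np.cos(th),np.sin(th)]);ey=np.array([-np.sin(th),np.cos(th)])
c=np.array([.558,.2365])
def dr(q,col):
    u=proj('wrist',q,P);cv2.circle(im,(int(round(u[0])),int(round(u[1]))),1,col,-1)
for a,b,r in [(60,60,49),(60,-60,35),(-60,60,23)]:
    for t in np.linspace(0,6.28,40):
        q=c+(a+r*np.cos(t))*ex/1e3+(b+r*np.sin(t))*ey/1e3
        dr([*q,.020],(0,0,255)); dr([*q,.010],(0,255,0))
poly=[(-49,-25),(27,-25),(27,-39),(49,-39),(49,39),(27,39),(27,25),(-49,25)]
for i in range(8):
    for s in np.linspace(0,1,12):
        a=np.array(poly[i])*(1-s)+np.array(poly[(i+1)%8])*s
        q=c+(a[0]-60)*ex/1e3+(a[1]-60)*ey/1e3
        dr([*q,.020],(0,0,255))
cv2.imwrite('pics/w2b.png',im[:, :])
E
```

```text
t 7.12 pos [0.4772 0.1181 0.1264] rpy [ 3.141e+00 -1.000e-03  2.893e+00] w 0.0352 F [-1.2  1.7 -3.2]
turn units [ 0.01 -0.01  0.01] shift units [0.45 3.75 0.07] rows 4 per row [0.112 0.937 0.017]
[0.40824584 0.13275365 0.33097079] [0.4082569  0.13443825 0.33098716]
```

View pics/w2b.png

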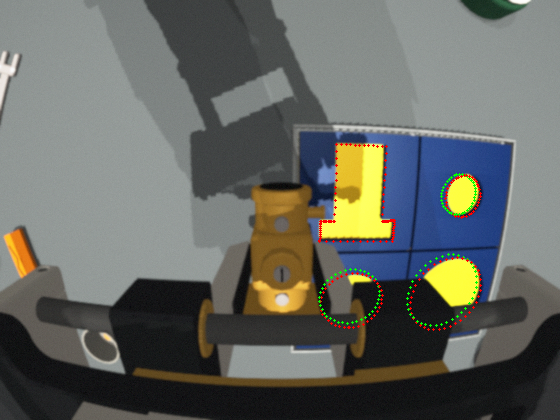

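```bash
python3 - <<'E'
import cv2
im=cv2.imread('pics/w2b.png');cv2.imwrite('pics/w2c.png',cv2.resize(im[120:360,290:530],None,fx=2.5,fy=2.5,interpolation=cv2.INTER_NEAREST))
from h import *
plan(.4855,.1934,.125,2.892)
E
```

```text
t 7.12 pos [0.4772 0.1181 0.1264] rpy [ 3.141e+00 -1.000e-03  2.893e+00] w 0.0352 F [-1.2  1.7 -3.2]
turn units [ 0.01 -0.01  0.01] shift units [0.53 3.75 0.07] rows 4 per row [0.132 0.938 0.017]
```

View pics/w2c.png

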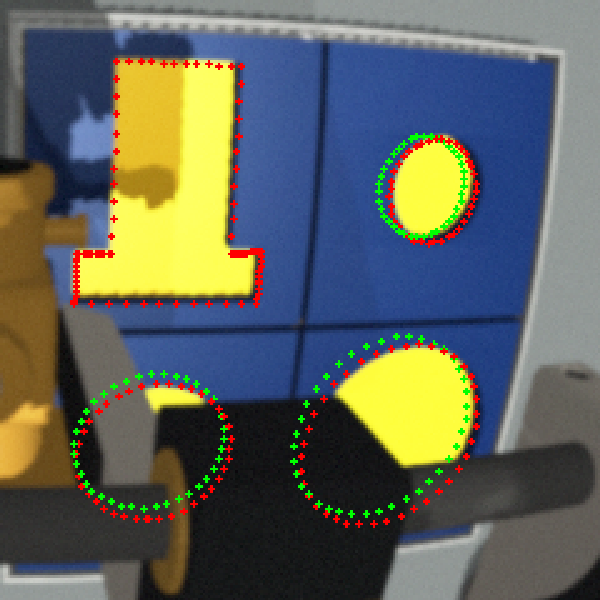

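The overlay of the tray model (centre 0.558, 0.2365, angle −0.25) lands on the T and the three circles to about 1 mm. Next I go over the T.

Call:
{"fn": "carry_out", "kwargs": {
  "deltas": [
    {"x": 0.13,"y": 0.93,"z": 0,"wx": 0,"wy": 0,"wz": 0,"jaw": 20},
    {"x": 0.13,"y": 0.93,"z": 0.02,"wx": 0,"wy": 0,"wz": 0,"jaw": 20},
    {"x": 0.13,"y": 0.93,"z": 0.02,"wx": 0,"wy": 0,"wz": 0,"jaw": 20},
    {"x": 0.14,"y": 0.93,"z": 0.02,"wx": 0,"wy": 0,"wz": 0,"jaw": 20},
    {"x": 0,"y": 0,"z": 0.5,"wx": 0,"wy": 0,"wz": 0,"jaw": 20},
    {"x": 0,"y": 0,"z": 1,"wx": 0,"wy": 0,"wz": 0,"jaw": 20},
    {"x": 0,"y": 0,"z": 1,"wx": 0,"wy": 0,"wz": 0,"jaw": 20},
    {"x": 0,"y": 0,"z": 0.7,"wx": 0,"wy": 0,"wz": 0,"jaw": 20},
    {"x": 0,"y": 0,"z": 0.3,"wx": 0,"wy": 0,"wz": 0,"jaw": 20},
    {"x": 0,"y": 0,"z": 0,"wx": 0,"wy": 0,"wz": 0,"jaw": 20}
  ]
}}

```text
time_s: 7.95
ee_pos: [0.4847, 0.189, 0.0539]
eef_rot: [-3.14, -0.002, 2.891]
force: [0.4, -0.5, -2.9]
grip_width: 0.0355
```

```bash
python3 - <<'E'
from h import *
plan(.4855,.1934,.0285,2.892)
P=cam('wrist')
im=ctrl.camera('wrist');cv2.imwrite('pics/w3.png',im)
E
```

```text
t 7.95 pos [0.4847 0.189  0.0539] rpy [-3.140e+00 -2.000e-03  2.891e+00] w 0.0355 F [ 0.4 -0.5 -2.9]
turn units [-0.02 -0.03 -0.01] shift units [0.01 0.22 1.27] rows 2 per row [0.007 0.111 0.634]
```

View pics/w3.png

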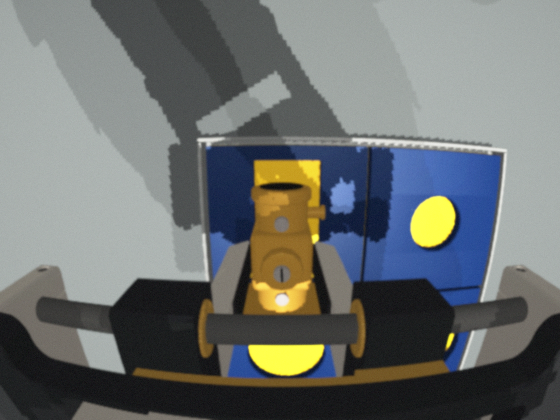

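The T (255–320 px wide) sits slightly right of the carburettor (centre 283), which matches the 4 mm lateral shortfall. I'll correct that and lower it.

Call:
{"fn": "carry_out", "kwargs": {
  "deltas": [
    {"x": 0.01,"y": 0.22,"z": 0,"wx": 0,"wy": 0,"wz": 0,"jaw": 20},
    {"x": 0,"y": 0,"z": 0.4,"wx": 0,"wy": 0,"wz": 0,"jaw": 20},
    {"x": 0,"y": 0,"z": 0.4,"wx": 0,"wy": 0,"wz": 0,"jaw": 20},
    {"x": 0,"y": 0,"z": 0.2,"wx": 0,"wy": 0,"wz": 0,"jaw": 20},
    {"x": 0,"y": 0,"z": 0.15,"wx": 0,"wy": 0,"wz": 0,"jaw": 20},
    {"x": 0,"y": 0,"z": 0,"wx": 0,"wy": 0,"wz": 0,"jaw": 20}
  ]
}}

```text
time_s: 8.5
ee_pos: [0.4861, 0.1939, 0.0315]
eef_rot: [-3.141, -0.001, 2.892]
force: [-0.0, -0.0, -3.0]
grip_width: 0.0353
```

Call:
{"fn": "carry_out", "kwargs": {
  "deltas": [
    {"x": 0,"y": 0,"z": 0.08,"wx": 0,"wy": 0,"wz": 0,"jaw": 20},
    {"x": 0,"y": 0,"z": 0.08,"wx": 0,"wy": 0,"wz": 0,"jaw": 20},
    {"x": 0,"y": 0,"z": 0,"wx": 0,"wy": 0,"wz": 0,"jaw": 20},
    {"x": 0,"y": 0,"z": 0,"wx": 0,"wy": 0,"wz": 0,"jaw": 20}
  ]
}}

```text
time_s: 8.83
ee_pos: [0.4865, 0.194, 0.0291]
eef_rot: [3.142, 0.0, 2.892]
force: [-0.6, 0.4, -3.2]
grip_width: 0.0357
```

Call:
{"fn": "carry_out", "kwargs": {
  "deltas": [
    {"x": 0,"y": 0,"z": 0.08,"wx": 0,"wy": 0,"wz": 0,"jaw": 20},
    {"x": 0,"y": 0,"z": 0.07,"wx": 0,"wy": 0,"wz": 0,"jaw": 20},
    {"x": 0,"y": 0,"z": 0,"wx": 0,"wy": 0,"wz": 0,"jaw": 20},
    {"x": 0,"y": 0,"z": 0,"wx": 0,"wy": 0,"wz": 0,"jaw": 20}
  ]
}}

```text
time_s: 9.17
ee_pos: [0.4868, 0.1942, 0.0283]
eef_rot: [3.141, 0.001, 2.892]
force: [-12.8, -3.6, 26.7]
grip_width: 0.0355
```

Contact at TCP z 0.0283, which is the yellow floor as predicted (0.010 + 0.0173). Releasing and rising.

Call:
{"fn": "carry_out", "kwargs": {
  "deltas": [
    {"x": 0,"y": 0,"z": -0.08,"wx": 0,"wy": 0,"wz": 0,"jaw": 45},
    {"x": 0,"y": 0,"z": 0,"wx": 0,"wy": 0,"wz": 0,"jaw": 60},
    {"x": 0,"y": 0,"z": 0,"wx": 0,"wy": 0,"wz": 0,"jaw": 70},
    {"x": 0,"y": 0,"z": 0,"wx": 0,"wy": 0,"wz": 0,"jaw": 75},
    {"x": 0,"y": 0,"z": 0,"wx": 0,"wy": 0,"wz": 0,"jaw": 75},
    {"x": 0,"y": 0,"z": -0.6,"wx": 0,"wy": 0,"wz": 0,"jaw": 75},
    {"x": 0,"y": 0,"z": -1,"wx": 0,"wy": 0,"wz": 0,"jaw": 75},
    {"x": 0,"y": 0,"z": -1,"wx": 0,"wy": 0,"wz": 0,"jaw": 75},
    {"x": 0,"y": 0,"z": -1,"wx": 0,"wy": 0,"wz": 0,"jaw": 75},
    {"x": 0,"y": 0,"z": -1,"wx": 0,"wy": 0,"wz": 0,"jaw": 75},
    {"x": 0,"y": 0,"z": 0,"wx": 0,"wy": 0,"wz": 0,"jaw": 75}
  ]
}}

```text
time_s: 10.08
ee_pos: [0.488, 0.1946, 0.1232]
eef_rot: [3.139, 0.005, 2.892]
force: [-0.4, 0.6, 1.2]
grip_width: 0.0705
```

```bash
python3 - <<'E'
from h import *
P=cam('wrist')
im=ctrl.camera('wrist');cv2.imwrite('pics/w4.png',im)
print([ (d['conf'],at('wrist',d['position'][1],d['position'][0],.043,P).round(4)) for d in ctrl.mark_of('wrist','carb_grip')])
plan(.588,-.148,.12,2.892)
E
```

```text
[(0.82, array([0.4888, 0.1911, 0.043 ]))]
t 10.18 pos [0.4866 0.1941 0.1197] rpy [3.141e+00 1.000e-03 2.892e+00] w 0.0704 F [-0.9  0.6 -0.9]
turn units [ 0.01  0.01 -0.  ] shift units [ -9.14 -15.32  -0.02] rows 16 per row [-0.571 -0.958 -0.001]
```

View pics/w4.png

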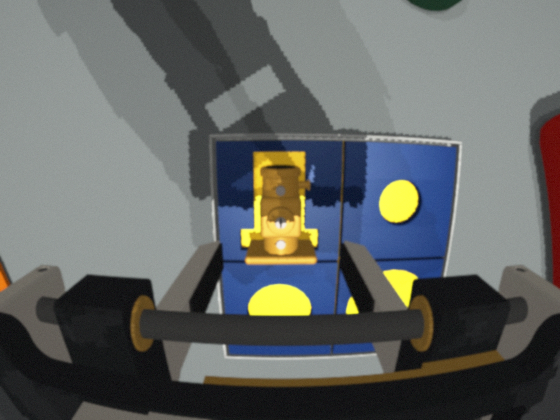

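The carburettor sits in the T with its flange toward the crossbar (blob centre about (281,210)), and the network mark gives (0.489,0.191) against the nest at (0.485,0.193). Now the bowl.

Call:
{"fn": "carry_out", "kwargs": {
  "deltas": [
    {"x": -0.57,"y": -0.96,"z": 0,"wx": 0,"wy": 0,"wz": 0,"jaw": 90},
    {"x": -0.57,"y": -0.96,"z": 0,"wx": 0,"wy": 0,"wz": 0,"jaw": 90},
    {"x": -0.57,"y": -0.96,"z": 0,"wx": 0,"wy": 0,"wz": 0,"jaw": 90},
    {"x": -0.57,"y": -0.96,"z": 0,"wx": 0,"wy": 0,"wz": 0,"jaw": 90},
    {"x": -0.57,"y": -0.96,"z": 0,"wx": 0,"wy": 0,"wz": 0,"jaw": 90},
    {"x": -0.57,"y": -0.96,"z": 0,"wx": 0,"wy": 0,"wz": 0,"jaw": 90},
    {"x": -0.57,"y": -0.96,"z": 0,"wx": 0,"wy": 0,"wz": 0,"jaw": 90},
    {"x": -0.57,"y": -0.96,"z": 0,"wx": 0,"wy": 0,"wz": 0,"jaw": 90},
    {"x": -0.57,"y": -0.96,"z": 0,"wx": 0,"wy": 0,"wz": 0,"jaw": 90},
    {"x": -0.57,"y": -0.96,"z": 0,"wx": 0,"wy": 0,"wz": 0,"jaw": 90},
    {"x": -0.57,"y": -0.96,"z": 0,"wx": 0,"wy": 0,"wz": 0,"jaw": 90},
    {"x": -0.57,"y": -0.96,"z": 0,"wx": 0,"wy": 0,"wz": 0,"jaw": 90}
  ]
}}

```text
time_s: 11.18
ee_pos: [0.5616, -0.064, 0.118]
eef_rot: [-3.141, -0.002, 2.892]
force: [0.6, -0.5, 0.6]
grip_width: 0.0845
```

Call:
{"fn": "carry_out", "kwargs": {
  "deltas": [
    {"x": -0.57,"y": -0.96,"z": 0,"wx": 0,"wy": 0,"wz": 0,"jaw": 90},
    {"x": -0.57,"y": -0.96,"z": 0,"wx": 0,"wy": 0,"wz": 0,"jaw": 90},
    {"x": -0.57,"y": -0.96,"z": 0,"wx": 0,"wy": 0,"wz": 0,"jaw": 90},
    {"x": -0.57,"y": -0.96,"z": 0,"wx": 0,"wy": 0,"wz": 0,"jaw": 90},
    {"x": 0,"y": 0,"z": 0,"wx": 0,"wy": 0,"wz": 0,"jaw": 90}
  ]
}}

```text
time_s: 11.6
ee_pos: [0.5871, -0.1517, 0.1177]
eef_rot: [-3.141, -0.002, 2.889]
force: [-0.6, -0.1, -0.5]
grip_width: 0.0846
```

```bash
python3 - <<'E'
from h import *
plan(.588,-.148,.016,2.892)
P=cam('wrist')
im=ctrl.camera('wrist')
for l,z in [('bowl_grip',.031),('pulley_grip',.034),('knob_grip',.032)]:
    for d in ctrl.mark_of('wrist',l)[:3]:
        v,u=d['position'];print(l,round(d['conf'],2),u,v,at('wrist',u,v,z,P).round(4))
for c,col in [((.587,-.148),(0,0,255)),((.591,-.149),(0,255,0))]:
  for z in (.042,):
    for t in np.linspace(0,6.28,60):
        u=proj('wrist',(c[0]+.028*np.cos(t),c[1]+.028*np.sin(t),z),P);cv2.circle(im,(int(round(u[0])),int(round(u[1]))),0,col,-1)
cv2.imwrite('pics/w5.png',cv2.resize(im[120:320,180:440],None,fx=3,fy=3,interpolation=cv2.INTER_NEAREST))
E
```

```text
t 11.6 pos [ 0.5871 -0.1517  0.1177] rpy [-3.141e+00 -2.000e-03  2.889e+00] w 0.0846 F [-0.6 -0.1 -0.5]
turn units [-0.   -0.03 -0.03] shift units [0.   0.19 5.08] rows 6 per row [0.    0.032 0.847]
bowl_grip 0.9 284.4 213.6 [ 0.5906 -0.1509  0.031 ]
pulley_grip 0.64 56.5 119.9 [ 0.4334 -0.3554  0.034 ]
knob_grip 0.75 94.5 245.9 [ 0.5745 -0.3568  0.032 ]
```

View pics/w5.png

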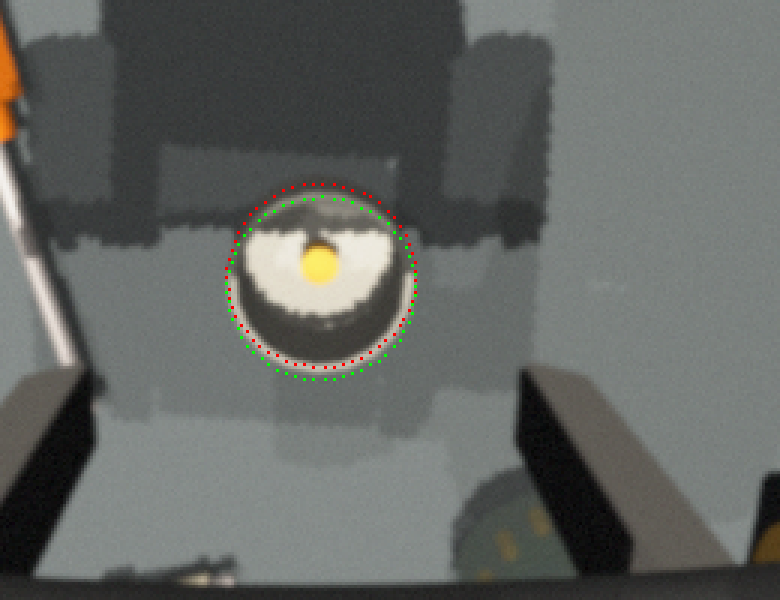

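The bowl rim lies between the two drawn circles, so I take its centre as (0.589,−0.148). The screwdriver blade stays clear at the left.

Call:
{"fn": "carry_out", "kwargs": {
  "deltas": [
    {"x": -0.08,"y": 0.17,"z": 0.7,"wx": 0,"wy": 0,"wz": 0,"jaw": 82},
    {"x": 0,"y": 0,"z": 0.9,"wx": 0,"wy": 0,"wz": 0,"jaw": 82},
    {"x": 0,"y": 0,"z": 0.9,"wx": 0,"wy": 0,"wz": 0,"jaw": 82},
    {"x": 0,"y": 0,"z": 0.9,"wx": 0,"wy": 0,"wz": 0,"jaw": 82},
    {"x": 0,"y": 0,"z": 0.9,"wx": 0,"wy": 0,"wz": 0,"jaw": 82},
    {"x": 0,"y": 0,"z": 0.78,"wx": 0,"wy": 0,"wz": 0,"jaw": 82},
    {"x": 0,"y": 0,"z": 0,"wx": 0,"wy": 0,"wz": 0,"jaw": 60},
    {"x": 0,"y": 0,"z": 0,"wx": 0,"wy": 0,"wz": 0,"jaw": 45},
    {"x": 0,"y": 0,"z": 0,"wx": 0,"wy": 0,"wz": 0,"jaw": 45},
    {"x": 0,"y": 0,"z": 0,"wx": 0,"wy": 0,"wz": 0,"jaw": 45},
    {"x": 0,"y": 0,"z": 0,"wx": 0,"wy": 0,"wz": 0,"jaw": 45},
    {"x": 0,"y": 0,"z": 0,"wx": 0,"wy": 0,"wz": 0,"jaw": 45}
  ],
  "squeeze": 25
}}

```text
time_s: 12.8
ee_pos: [0.59, -0.1458, 0.0188]
eef_rot: [-3.142, 0.001, 2.892]
force: [-0.8, 0.2, -0.8]
grip_width: 0.043
```

Call:
{"fn": "carry_out", "kwargs": {
  "deltas": [
    {"x": 0,"y": 0,"z": 0,"wx": 0,"wy": 0,"wz": 0,"jaw": 45},
    {"x": 0,"y": 0,"z": 0,"wx": 0,"wy": 0,"wz": 0,"jaw": 45}
  ]
}}

```text
time_s: 12.97
ee_pos: [0.5897, -0.1459, 0.0183]
eef_rot: [-3.142, 0.0, 2.892]
force: [-1.0, -0.3, -0.5]
grip_width: 0.0422
```

The jaws closed to 42 mm, which is less than the 56 mm bowl. Looking.

```bash
python3 - <<'E'
from h import *
P=cam('wrist')
im=ctrl.camera('wrist')
for n,i in (('w',im),('t',ctrl.camera('top')),('s',ctrl.camera('scene'))):
    cv2.imwrite(f'pics/c6{n}.png',i)
s=cv2.imread('pics/c6s.png')[150:310,200:400]; w=im[120:320,150:450]
cv2.imwrite('pics/c6sc.png',cv2.resize(s,None,fx=3,fy=3)); cv2.imwrite('pics/c6wc.png',cv2.resize(w,None,fx=2.5,fy=2.5))
E
```

```text
(no output)
```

View pics/c6wc.png

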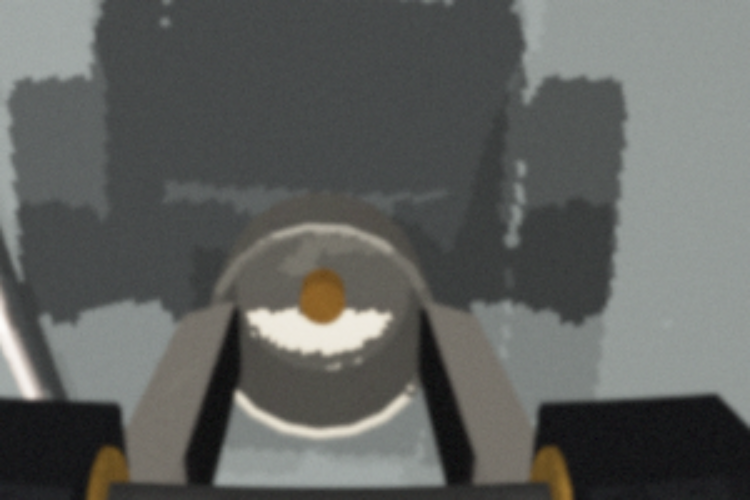

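View pics/c6sc.png

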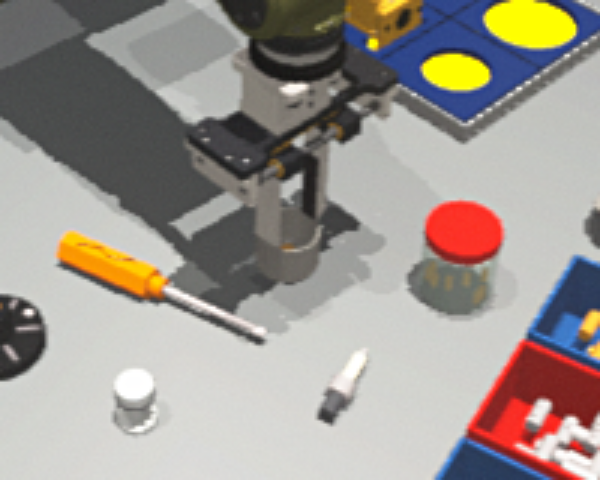

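```bash
python3 - <<'E'
from h import *
P=cam('wrist'); o=ctrl.get_obs(); print(o['ee_pos'],o['grip_width'],o['force'])
im=cv2.imread('pics/c6w.png')
w=cv2.resize(im[140:320,170:430],None,fx=3,fy=3)
def d(q,col):
    u=proj('wrist',q,P);cv2.circle(w,(int((u[0]-170+.5)*3),int((u[1]-140+.5)*3)),1,col,-1)
for c,z,col in [((.589,-.1475),.042,(0,0,255)),((.589,-.1475),.0,(0,255,0))]:
    for t in np.linspace(0,6.28,90): d((c[0]+.028*np.cos(t),c[1]+.028*np.sin(t),z),col)
M=R.from_euler('xyz',o['eef_rot']).as_matrix()
for s in (-1,1):
  for dx in (-8,0,8):
    for dz in (0,-5,-10,-18.8,-30):
        d(o['ee_pos']+M@np.array([dx,s*o['grip_width']*500,dz])/1e3,(255,0,255))
cv2.imwrite('pics/c6d.png',w)
s=cv2.imread('pics/c6s.png')[195:255,265:325]
cv2.imwrite('pics/c6e.png',cv2.resize(s,None,fx=10,fy=10,interpolation=cv2.INTER_CUBIC))
E
```

```text
[ 0.58960723 -0.14580931  0.01804984] 0.04226058528459116 [ 0.39810795 -0.19660508 -0.9165325 ]
```

View pics/c6d.png

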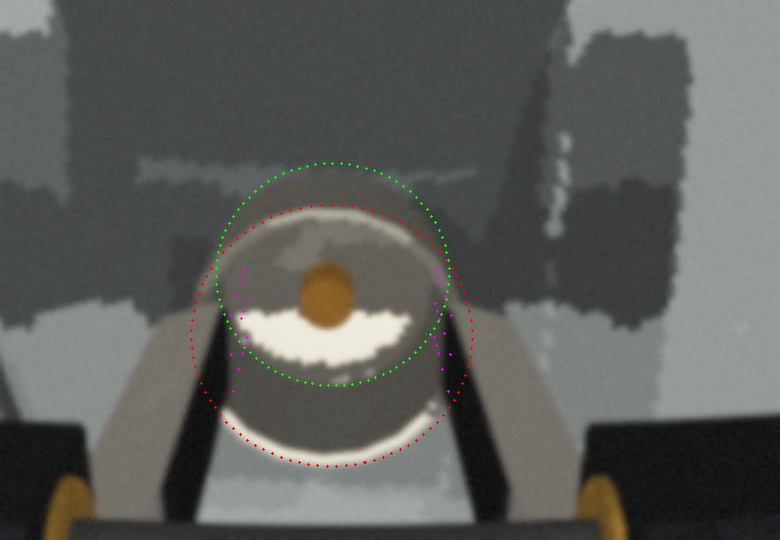

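View pics/c6e.png

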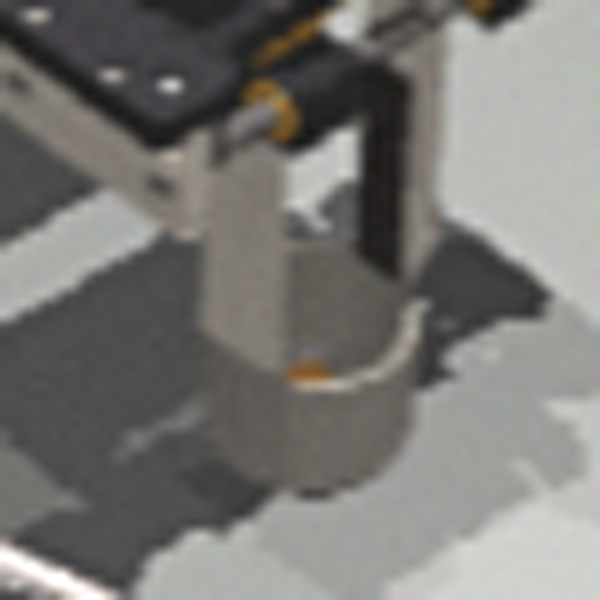

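The pads have sunk into the thin cup wall: width equals the 45 % command, the calibrated rim position is unchanged and the force is about 0. I'll open gently, check the bowl, and re-grip with low force and a jaw target just under 56 mm.

Call:
{"fn": "carry_out", "kwargs": {
  "deltas": [
    {"x": 0,"y": 0,"z": 0,"wx": 0,"wy": 0,"wz": 0,"jaw": 48},
    {"x": 0,"y": 0,"z": 0,"wx": 0,"wy": 0,"wz": 0,"jaw": 51},
    {"x": 0,"y": 0,"z": 0,"wx": 0,"wy": 0,"wz": 0,"jaw": 54},
    {"x": 0,"y": 0,"z": 0,"wx": 0,"wy": 0,"wz": 0,"jaw": 57},
    {"x": 0,"y": 0,"z": 0,"wx": 0,"wy": 0,"wz": 0,"jaw": 60},
    {"x": 0,"y": 0,"z": 0,"wx": 0,"wy": 0,"wz": 0,"jaw": 64},
    {"x": 0,"y": 0,"z": 0,"wx": 0,"wy": 0,"wz": 0,"jaw": 70},
    {"x": 0,"y": 0,"z": 0,"wx": 0,"wy": 0,"wz": 0,"jaw": 75},
    {"x": 0,"y": 0,"z": 0,"wx": 0,"wy": 0,"wz": 0,"jaw": 80},
    {"x": 0,"y": 0,"z": 0,"wx": 0,"wy": 0,"wz": 0,"jaw": 80}
  ],
  "squeeze": 6
}}

```text
time_s: 13.95
ee_pos: [0.5896, -0.1458, 0.018]
eef_rot: [-3.142, -0.0, 2.892]
force: [-0.4, -0.1, 0.5]
grip_width: 0.075
```

```bash
python3 - <<'E'
from h import *
P=cam('wrist'); o=ctrl.get_obs(); print(o['ee_pos'],o['grip_width'],o['force'])
im=ctrl.camera('wrist')
w=cv2.resize(im[140:320,170:430],None,fx=3,fy=3)
def d(q,col):
    u=proj('wrist',q,P);cv2.circle(w,(int((u[0]-170+.5)*3),int((u[1]-140+.5)*3)),1,col,-1)
for c,z,col in [((.589,-.1475),.042,(0,0,255)),((.589,-.1475),.0,(0,255,0))]:
    for t in np.linspace(0,6.28,90): d((c[0]+.028*np.cos(t),c[1]+.028*np.sin(t),z),col)
cv2.imwrite('pics/c7d.png',w)
s=ctrl.camera('scene')[195:255,265:325]
cv2.imwrite('pics/c7e.png',cv2.resize(s,None,fx=8,fy=8,interpolation=cv2.INTER_CUBIC))
E
```

```text
[ 0.58961898 -0.14580243  0.01803717] 0.07496893459448029 [-0.367819   -0.07608323  0.47214424]
```

View pics/c7d.png

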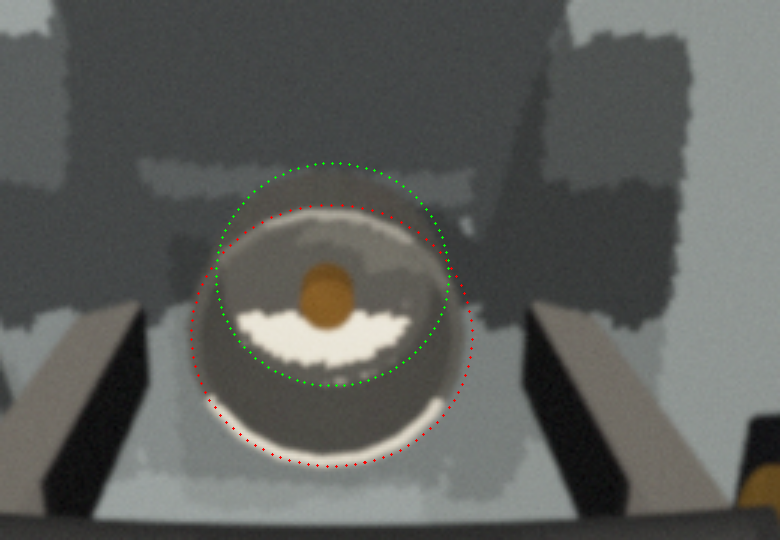

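View pics/c7e.png

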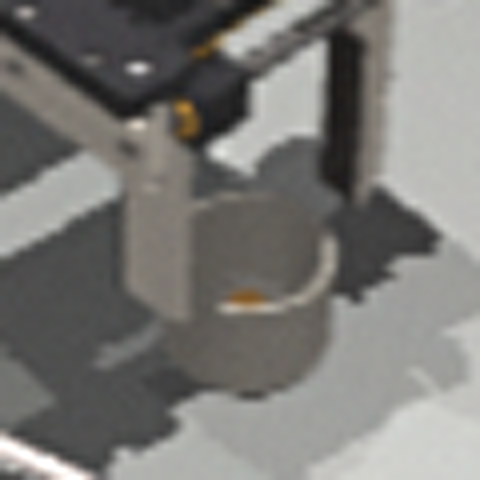

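The bowl has not moved: the rim still lies on the red circle for (0.589,−0.1475). Re-gripping slowly.

Call:
{"fn": "carry_out", "kwargs": {
  "deltas": [
    {"x": 0.01,"y": -0.09,"z": 0,"wx": 0,"wy": 0,"wz": 0,"jaw": 70},
    {"x": 0,"y": 0,"z": 0,"wx": 0,"wy": 0,"wz": 0,"jaw": 64},
    {"x": 0,"y": 0,"z": 0,"wx": 0,"wy": 0,"wz": 0,"jaw": 62},
    {"x": 0,"y": 0,"z": 0,"wx": 0,"wy": 0,"wz": 0,"jaw": 61},
    {"x": 0,"y": 0,"z": 0,"wx": 0,"wy": 0,"wz": 0,"jaw": 60},
    {"x": 0,"y": 0,"z": 0,"wx": 0,"wy": 0,"wz": 0,"jaw": 59},
    {"x": 0,"y": 0,"z": 0,"wx": 0,"wy": 0,"wz": 0,"jaw": 58},
    {"x": 0,"y": 0,"z": 0,"wx": 0,"wy": 0,"wz": 0,"jaw": 58},
    {"x": 0,"y": 0,"z": 0,"wx": 0,"wy": 0,"wz": 0,"jaw": 58}
  ],
  "squeeze": 8
}}

```text
time_s: 14.8
ee_pos: [0.589, -0.1475, 0.018]
eef_rot: [-3.142, -0.0, 2.892]
force: [-0.1, 0.1, 0.1]
grip_width: 0.0544
```

Call:
{"fn": "carry_out", "kwargs": {
  "deltas": [
    {"x": 0,"y": 0,"z": -0.3,"wx": 0,"wy": 0,"wz": 0,"jaw": 58},
    {"x": 0,"y": 0,"z": -0.5,"wx": 0,"wy": 0,"wz": 0,"jaw": 58},
    {"x": 0,"y": 0,"z": 0,"wx": 0,"wy": 0,"wz": 0,"jaw": 58}
  ]
}}

```text
time_s: 15.05
ee_pos: [0.5901, -0.1478, 0.0365]
eef_rot: [-3.141, 0.003, 2.892]
force: [0.5, 0.1, 0.5]
grip_width: 0.0549
```

```bash
python3 - <<'E'
from h import *
P=cam('wrist'); o=ctrl.get_obs(); print(o['ee_pos'],o['grip_width'],o['force'])
im=ctrl.camera('wrist')
w=cv2.resize(im[140:320,170:430],None,fx=3,fy=3)
def d(q,col):
    u=proj('wrist',q,P);cv2.circle(w,(int((u[0]-170+.5)*3),int((u[1]-140+.5)*3)),1,col,-1)
for c,z,col in [((.589,-.1475),.042,(0,0,255)),((.589,-.1475),.058,(0,255,0))]:
    for t in np.linspace(0,6.28,90): d((c[0]+.028*np.cos(t),c[1]+.028*np.sin(t),z),col)
cv2.imwrite('pics/c8d.png',w)
E
```

```text
[ 0.59005982 -0.14784106  0.03653711] 0.05491805683372717 [0.51100079 0.05434047 0.54524124]
```

View pics/c8d.png

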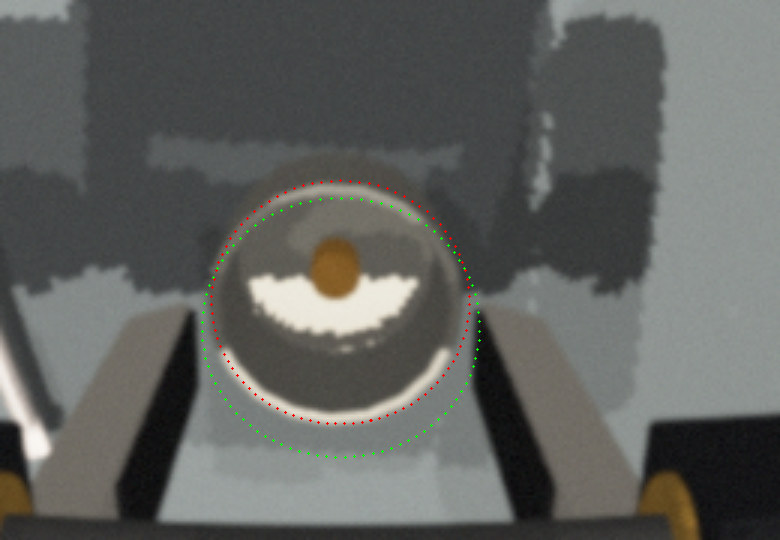

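The bowl was not lifted; its rim is still at bench height. I'll go back down slightly deeper and close slowly in steps to see where the pads really meet it.

Call:
{"fn": "carry_out", "kwargs": {
  "deltas": [
    {"x": 0.04,"y": 0,"z": 0,"wx": 0,"wy": 0,"wz": 0,"jaw": 66},
    {"x": 0,"y": 0,"z": 0.4,"wx": 0,"wy": 0,"wz": 0,"jaw": 66},
    {"x": 0,"y": 0,"z": 0.7,"wx": 0,"wy": 0,"wz": 0,"jaw": 66},
    {"x": 0,"y": 0,"z": 0,"wx": 0,"wy": 0,"wz": 0,"jaw": 60},
    {"x": 0,"y": 0,"z": 0,"wx": 0,"wy": 0,"wz": 0,"jaw": 58},
    {"x": 0,"y": 0,"z": 0,"wx": 0,"wy": 0,"wz": 0,"jaw": 56},
    {"x": 0,"y": 0,"z": 0,"wx": 0,"wy": 0,"wz": 0,"jaw": 54},
    {"x": 0,"y": 0,"z": 0,"wx": 0,"wy": 0,"wz": 0,"jaw": 52},
    {"x": 0,"y": 0,"z": 0,"wx": 0,"wy": 0,"wz": 0,"jaw": 52}
  ]
}}

```text
time_s: 15.85
ee_pos: [0.5884, -0.1474, 0.0124]
eef_rot: [-3.142, 0.001, 2.892]
force: [-0.6, -0.3, -0.5]
grip_width: 0.0563
```

Stopped at 56.3 mm with the command at 49 mm, so the pads are on the bowl this time. Firming up and testing a small lift.

Call:
{"fn": "carry_out", "kwargs": {
  "deltas": [
    {"x": 0,"y": 0,"z": 0,"wx": 0,"wy": 0,"wz": 0,"jaw": 52},
    {"x": 0,"y": 0,"z": 0,"wx": 0,"wy": 0,"wz": 0,"jaw": 52},
    {"x": 0,"y": 0,"z": 0,"wx": 0,"wy": 0,"wz": 0,"jaw": 52}
  ],
  "squeeze": 14
}}

```text
time_s: 16.1
ee_pos: [0.5882, -0.1473, 0.0121]
eef_rot: [-3.142, 0.0, 2.892]
force: [-0.3, 0.4, -1.4]
grip_width: 0.0562
```

Call:
{"fn": "carry_out", "kwargs": {
  "deltas": [
    {"x": 0,"y": 0,"z": -0.3,"wx": 0,"wy": 0,"wz": 0,"jaw": 52},
    {"x": 0,"y": 0,"z": -0.5,"wx": 0,"wy": 0,"wz": 0,"jaw": 52},
    {"x": 0,"y": 0,"z": 0,"wx": 0,"wy": 0,"wz": 0,"jaw": 52}
  ]
}}

```text
time_s: 16.35
ee_pos: [0.5893, -0.1476, 0.0305]
eef_rot: [-3.141, 0.003, 2.892]
force: [-0.4, 0.2, -0.4]
grip_width: 0.0564
```

```bash
python3 - <<'E'
from h import *
P=cam('wrist'); o=ctrl.get_obs(); print(o['ee_pos'],o['grip_width'],o['force'])
im=ctrl.camera('wrist')
w=cv2.resize(im[140:320,170:430],None,fx=3,fy=3)
cv2.imwrite('pics/c9d.png',w)
s=ctrl.camera('scene')[195:255,265:325]
cv2.imwrite('pics/c9e.png',cv2.resize(s,None,fx=8,fy=8,interpolation=cv2.INTER_CUBIC))
plan(.6013,.1636,.125,2.892)
E
```

```text
[ 0.58929829 -0.14760578  0.03052977] 0.05639004741619638 [-0.40337728  0.17350887 -0.43912735]
t 16.45 pos [ 0.5886 -0.1474  0.0289] rpy [-3.141e+00  1.000e-03  2.892e+00] w 0.0564 F [-1.4  0.  -1.6]
turn units [-0.    0.02 -0.  ] shift units [ 3.23 15.23 -4.81] rows 16 per row [ 0.202  0.952 -0.3  ]
```

View pics/c9d.png

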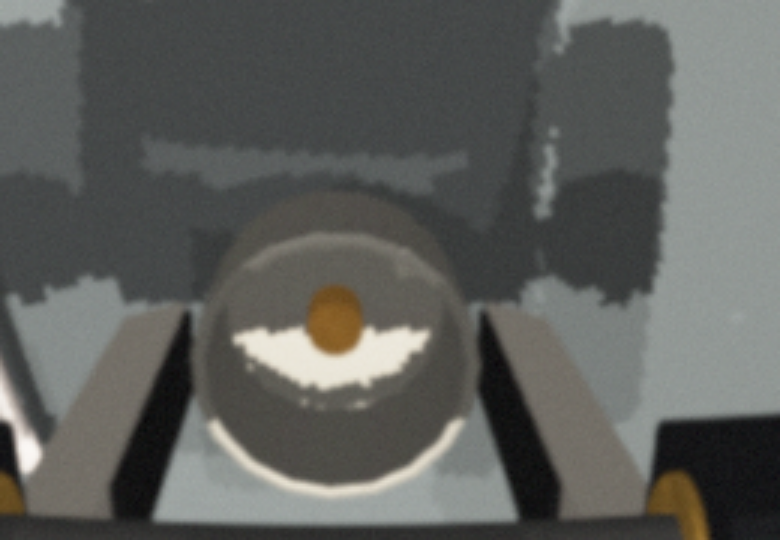

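View pics/c9e.png

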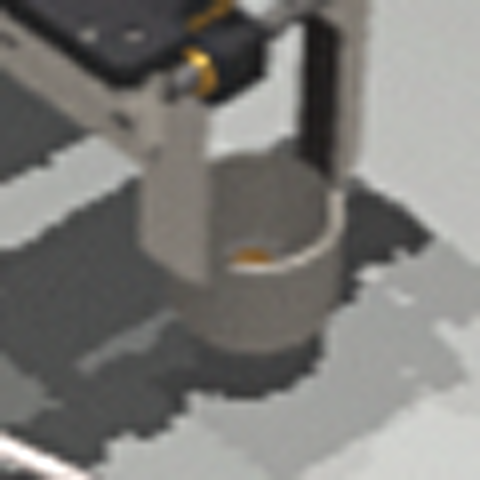

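The bowl is off the bench, level and gripped. On to its nest, rising first.

Call:
{"fn": "carry_out", "kwargs": {
  "deltas": [
    {"x": 0,"y": 0,"z": -0.6,"wx": 0,"wy": 0,"wz": 0,"jaw": 52},
    {"x": 0,"y": 0,"z": -0.9,"wx": 0,"wy": 0,"wz": 0,"jaw": 52},
    {"x": 0,"y": 0.3,"z": -0.9,"wx": 0,"wy": 0,"wz": 0,"jaw": 52},
    {"x": 0.1,"y": 0.6,"z": -0.9,"wx": 0,"wy": 0,"wz": 0,"jaw": 52},
    {"x": 0.2,"y": 0.9,"z": -0.7,"wx": 0,"wy": 0,"wz": 0,"jaw": 52},
    {"x": 0.2,"y": 0.95,"z": 0,"wx": 0,"wy": 0,"wz": 0,"jaw": 52},
    {"x": 0.2,"y": 0.95,"z": 0,"wx": 0,"wy": 0,"wz": 0,"jaw": 52},
    {"x": 0.2,"y": 0.95,"z": 0,"wx": 0,"wy": 0,"wz": 0,"jaw": 52},
    {"x": 0.2,"y": 0.95,"z": 0,"wx": 0,"wy": 0,"wz": 0,"jaw": 52},
    {"x": 0.2,"y": 0.95,"z": 0,"wx": 0,"wy": 0,"wz": 0,"jaw": 52},
    {"x": 0.2,"y": 0.95,"z": 0,"wx": 0,"wy": 0,"wz": 0,"jaw": 52},
    {"x": 0.2,"y": 0.95,"z": 0,"wx": 0,"wy": 0,"wz": 0,"jaw": 52}
  ]
}}

```text
time_s: 17.45
ee_pos: [0.597, 0.0258, 0.1088]
eef_rot: [3.142, 0.0, 2.892]
force: [0.2, -0.5, -0.7]
grip_width: 0.0561
```

Call:
{"fn": "carry_out", "kwargs": {
  "deltas": [
    {"x": 0.2,"y": 0.95,"z": 0,"wx": 0,"wy": 0,"wz": 0,"jaw": 52},
    {"x": 0.2,"y": 0.95,"z": 0,"wx": 0,"wy": 0,"wz": 0,"jaw": 52},
    {"x": 0.2,"y": 0.95,"z": 0,"wx": 0,"wy": 0,"wz": 0,"jaw": 52},
    {"x": 0.2,"y": 0.95,"z": 0,"wx": 0,"wy": 0,"wz": 0,"jaw": 52},
    {"x": 0.2,"y": 0.95,"z": 0,"wx": 0,"wy": 0,"wz": 0,"jaw": 52},
    {"x": 0.2,"y": 0.9,"z": 0,"wx": 0,"wy": 0,"wz": 0,"jaw": 52},
    {"x": 0,"y": 0.3,"z": 0,"wx": 0,"wy": 0,"wz": 0,"jaw": 52},
    {"x": 0,"y": 0,"z": 0,"wx": 0,"wy": 0,"wz": 0,"jaw": 52}
  ]
}}

```text
time_s: 18.12
ee_pos: [0.6032, 0.1471, 0.1084]
eef_rot: [3.142, 0.0, 2.894]
force: [0.5, -0.3, -1.2]
grip_width: 0.056
```

```bash
python3 - <<'E'
from h import *
plan(.6013,.1636,.045,2.892)
cv2.imwrite('pics/w10.png',ctrl.camera('wrist'))
E
```

```text
t 18.12 pos [0.6032 0.1471 0.1084] rpy [3.142 0.    2.894] w 0.056 F [ 0.5 -0.3 -1.2]
turn units [0.   0.   0.02] shift units [0.3  0.78 3.17] rows 4 per row [0.074 0.194 0.793]
```

View pics/w10.png

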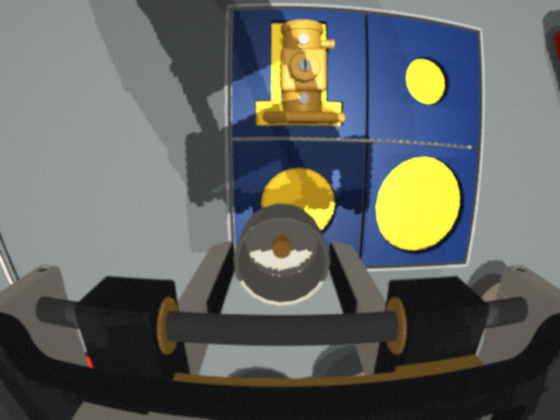

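The carburettor sits squarely in the T, flange in the crossbar at (300,117). The held bowl at (281,255) is just short of its cut-out at (298,205).

Call:
{"fn": "carry_out", "kwargs": {
  "deltas": [
    {"x": 0.3,"y": 0.75,"z": 0,"wx": 0,"wy": 0,"wz": 0,"jaw": 52},
    {"x": 0,"y": 0,"z": 0.6,"wx": 0,"wy": 0,"wz": 0,"jaw": 52},
    {"x": 0,"y": 0,"z": 1,"wx": 0,"wy": 0,"wz": 0,"jaw": 52},
    {"x": 0,"y": 0,"z": 0.9,"wx": 0,"wy": 0,"wz": 0,"jaw": 52},
    {"x": 0,"y": 0,"z": 0.5,"wx": 0,"wy": 0,"wz": 0,"jaw": 52},
    {"x": 0,"y": 0,"z": 0,"wx": 0,"wy": 0,"wz": 0,"jaw": 52},
    {"x": 0,"y": 0,"z": 0,"wx": 0,"wy": 0,"wz": 0,"jaw": 52}
  ]
}}

```text
time_s: 18.75
ee_pos: [0.6012, 0.1613, 0.048]
eef_rot: [-3.141, -0.001, 2.891]
force: [0.5, 0.0, -0.8]
grip_width: 0.0562
```

```bash
python3 - <<'E'
from h import *
plan(.6013,.1636,.0235,2.892)
cv2.imwrite('pics/w11.png',ctrl.camera('wrist')[100:340,160:420])
E
```

```text
t 18.75 pos [0.6012 0.1613 0.048 ] rpy [-3.141e+00 -1.000e-03  2.891e+00] w 0.0562 F [ 0.5  0.  -0.8]
turn units [-0.   -0.01 -0.01] shift units [0.02 0.11 1.22] rows 2 per row [0.01  0.056 0.611]
```

View pics/w11.png

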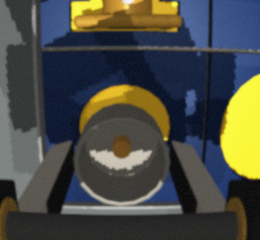

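Call:
{"fn": "carry_out", "kwargs": {
  "deltas": [
    {"x": 0.02,"y": 0.11,"z": 0.3,"wx": 0,"wy": 0,"wz": 0,"jaw": 52},
    {"x": 0,"y": 0,"z": 0.3,"wx": 0,"wy": 0,"wz": 0,"jaw": 52},
    {"x": 0,"y": 0,"z": 0.25,"wx": 0,"wy": 0,"wz": 0,"jaw": 52},
    {"x": 0,"y": 0,"z": 0.15,"wx": 0,"wy": 0,"wz": 0,"jaw": 52},
    {"x": 0,"y": 0,"z": 0.05,"wx": 0,"wy": 0,"wz": 0,"jaw": 52},
    {"x": 0,"y": 0,"z": 0.05,"wx": 0,"wy": 0,"wz": 0,"jaw": 52},
    {"x": 0,"y": 0,"z": 0,"wx": 0,"wy": 0,"wz": 0,"jaw": 52}
  ]
}}

```text
time_s: 19.38
ee_pos: [0.6012, 0.1643, 0.026]
eef_rot: [-3.142, -0.0, 2.892]
force: [-0.1, 0.5, -1.4]
grip_width: 0.0561
```

Call:
{"fn": "carry_out", "kwargs": {
  "deltas": [
    {"x": 0,"y": 0,"z": 0.06,"wx": 0,"wy": 0,"wz": 0,"jaw": 52},
    {"x": 0,"y": 0,"z": 0.06,"wx": 0,"wy": 0,"wz": 0,"jaw": 52},
    {"x": 0,"y": 0,"z": 0,"wx": 0,"wy": 0,"wz": 0,"jaw": 52},
    {"x": 0,"y": 0,"z": 0,"wx": 0,"wy": 0,"wz": 0,"jaw": 52}
  ]
}}

```text
time_s: 19.72
ee_pos: [0.6012, 0.1643, 0.0236]
eef_rot: [-3.142, -0.0, 2.892]
force: [1.2, 0.1, -0.2]
grip_width: 0.0566
```

Call:
{"fn": "carry_out", "kwargs": {
  "deltas": [
    {"x": 0,"y": 0,"z": 0.05,"wx": 0,"wy": 0,"wz": 0,"jaw": 52},
    {"x": 0,"y": 0,"z": 0,"wx": 0,"wy": 0,"wz": 0,"jaw": 52},
    {"x": 0,"y": 0,"z": 0,"wx": 0,"wy": 0,"wz": 0,"jaw": 52}
  ]
}}

```text
time_s: 19.97
ee_pos: [0.6012, 0.1643, 0.0226]
eef_rot: [-3.142, -0.0, 2.892]
force: [0.6, 0.2, -0.6]
grip_width: 0.0562
```

Call:
{"fn": "carry_out", "kwargs": {
  "deltas": [
    {"x": 0,"y": 0,"z": 0.05,"wx": 0,"wy": 0,"wz": 0,"jaw": 52},
    {"x": 0,"y": 0,"z": 0,"wx": 0,"wy": 0,"wz": 0,"jaw": 52},
    {"x": 0,"y": 0,"z": 0,"wx": 0,"wy": 0,"wz": 0,"jaw": 52}
  ]
}}

```text
time_s: 20.22
ee_pos: [0.6012, 0.1643, 0.0216]
eef_rot: [-3.142, -0.0, 2.892]
force: [-0.6, -0.2, -1.0]
grip_width: 0.056
```

Call:
{"fn": "carry_out", "kwargs": {
  "deltas": [
    {"x": 0,"y": 0,"z": 0.04,"wx": 0,"wy": 0,"wz": 0,"jaw": 52},
    {"x": 0,"y": 0,"z": 0,"wx": 0,"wy": 0,"wz": 0,"jaw": 52},
    {"x": 0,"y": 0,"z": 0,"wx": 0,"wy": 0,"wz": 0,"jaw": 52}
  ]
}}

```text
time_s: 20.47
ee_pos: [0.6012, 0.1643, 0.0208]
eef_rot: [-3.142, -0.0, 2.892]
force: [0.4, -0.8, -1.4]
grip_width: 0.0562
```

```bash
python3 - <<'E'
from h import *
P=cam('wrist'); o=ctrl.get_obs(); print(o['ee_pos'],o['grip_width'],o['force'])
im=ctrl.camera('wrist')
w=cv2.resize(im[100:320,150:450],None,fx=2.6,fy=2.6)
cv2.imwrite('pics/c12.png',w)
s=ctrl.camera('scene')[130:200,300:400]
cv2.imwrite('pics/c12e.png',cv2.resize(s,None,fx=7,fy=7,interpolation=cv2.INTER_CUBIC))
E
```

```text
[0.60124238 0.16431967 0.02079825] 0.05620745586298821 [ 0.35312054 -0.80241571 -1.36709202]
```

View pics/c12.png

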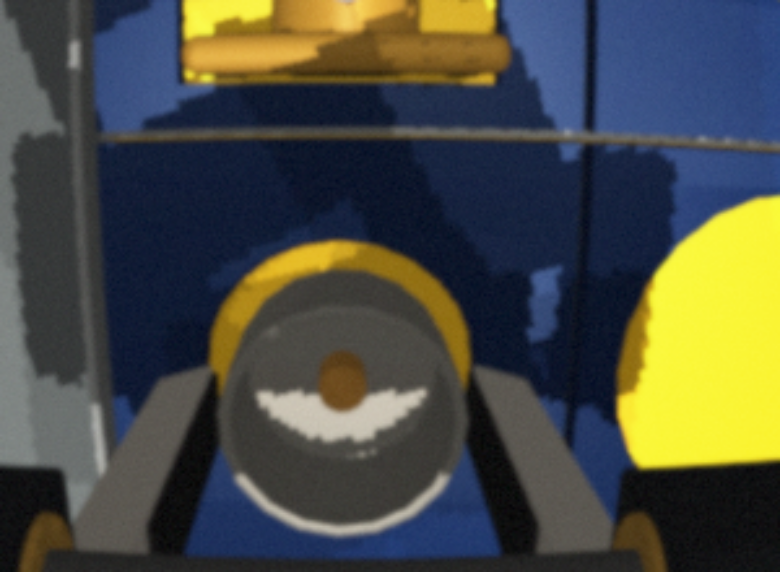

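View pics/c12e.png

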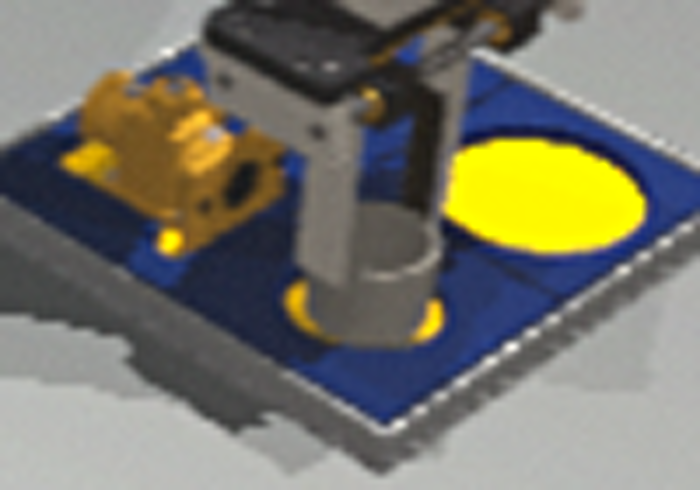

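Call:
{"fn": "carry_out", "kwargs": {
  "deltas": [
    {"x": 0,"y": 0,"z": 0.04,"wx": 0,"wy": 0,"wz": 0,"jaw": 52},
    {"x": 0,"y": 0,"z": 0,"wx": 0,"wy": 0,"wz": 0,"jaw": 52},
    {"x": 0,"y": 0,"z": 0,"wx": 0,"wy": 0,"wz": 0,"jaw": 52}
  ]
}}

```text
time_s: 20.82
ee_pos: [0.6015, 0.1643, 0.0204]
eef_rot: [3.141, 0.001, 2.892]
force: [0.7, -1.0, 4.5]
grip_width: 0.0562
```

Contact (4.5 N). Releasing.

Call:
{"fn": "carry_out", "kwargs": {
  "deltas": [
    {"x": 0,"y": 0,"z": 0,"wx": 0,"wy": 0,"wz": 0,"jaw": 64},
    {"x": 0,"y": 0,"z": 0,"wx": 0,"wy": 0,"wz": 0,"jaw": 72},
    {"x": 0,"y": 0,"z": 0,"wx": 0,"wy": 0,"wz": 0,"jaw": 76},
    {"x": 0,"y": 0,"z": 0,"wx": 0,"wy": 0,"wz": 0,"jaw": 76},
    {"x": 0,"y": 0,"z": -0.5,"wx": 0,"wy": 0,"wz": 0,"jaw": 76},
    {"x": 0,"y": 0,"z": -1,"wx": 0,"wy": 0,"wz": 0,"jaw": 76},
    {"x": 0,"y": 0,"z": -1,"wx": 0,"wy": 0,"wz": 0,"jaw": 76},
    {"x": 0,"y": 0,"z": -1,"wx": 0,"wy": 0,"wz": 0,"jaw": 76},
    {"x": 0,"y": 0,"z": -1,"wx": 0,"wy": 0,"wz": 0,"jaw": 76},
    {"x": 0,"y": 0,"z": 0,"wx": 0,"wy": 0,"wz": 0,"jaw": 76}
  ]
}}

```text
time_s: 21.65
ee_pos: [0.603, 0.1648, 0.1151]
eef_rot: [3.139, 0.006, 2.892]
force: [0.1, 0.3, 0.1]
grip_width: 0.0715
```

```bash
python3 - <<'E'
from h import *
P=cam('wrist')
im=ctrl.camera('wrist')
S=2.6
w=cv2.resize(im[30:260,170:470],None,fx=S,fy=S)
th=-.25;ex=np.array([np.cos(th),np.sin(th)]);ey=np.array([-np.sin(th),np.cos(th)]);c=np.array([.558,.2365])
def d(a,b,z,col):
    q=c+a*ex/1e3+b*ey/1e3
    u=proj('wrist',(*q,z/1e3),P);cv2.circle(w,(int((u[0]-170+.5)*S),int((u[1]-30+.5)*S)),1,col,-1)
for t in np.linspace(0,6.28,60):
    d(60+28*np.cos(t),-60+28*np.sin(t),51,(0,0,255)); d(60+35*np.cos(t),-60+35*np.sin(t),18.5,(0,255,0))
poly=[(-49,-25),(27,-25),(27,-39),(49,-39),(49,39),(27,39),(27,25),(-49,25)]
for i in range(8):
    for s in np.linspace(0,1,12):
        a=np.array(poly[i])*(1-s)+np.array(poly[(i+1)%8])*s
        d(a[0]-60,a[1]-60,18.5,(0,255,0))
for s in np.linspace(-32,32,30):
    for z,col in ((61,(0,0,255)),): d(-60+42,-60+s,z,col);d(-60+34,-60+s,z,col)
d(-60,-60,72,(0,0,255))
cv2.imwrite('pics/c13.png',w)
plan(.4317,-.3572,.14,2.892)
E
```

```text
t 21.7 pos [0.6023 0.1646 0.1127] rpy [3.14  0.004 2.892] w 0.0714 F [ 0.  -0.6 -0. ]
turn units [ 0.02  0.05 -0.  ] shift units [  1.82 -27.39  -1.36] rows 28 per row [ 0.065 -0.978 -0.049]
```

View pics/c13.png

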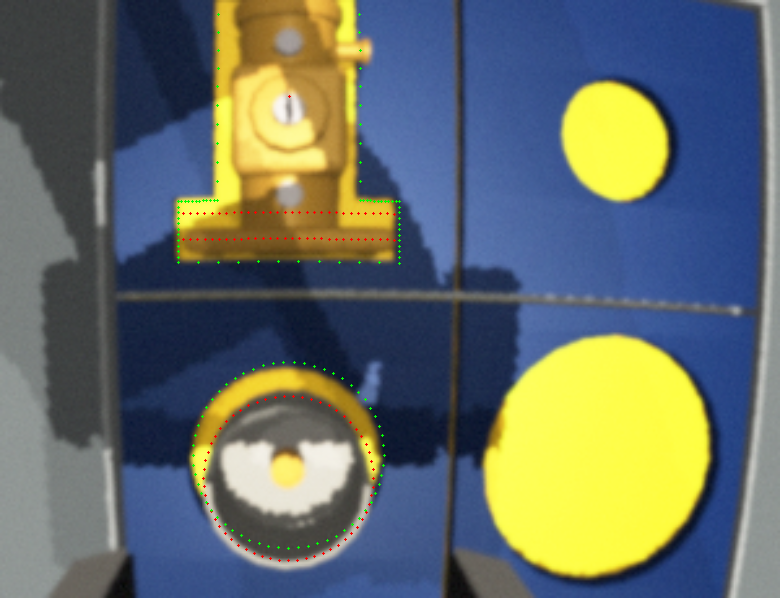

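The bowl is in its cut-out, its rim on the predicted circle for the floor height to about 1 mm. The carburettor sits in the T about 3 mm toward the flange end, which is inside the 10 mm limit. Now the large pulley.

Call:
{"fn": "carry_out", "kwargs": {
  "deltas": [
    {"x": 0.06,"y": -0.6,"z": -0.1,"wx": 0,"wy": 0,"wz": 0,"jaw": 65},
    {"x": 0.06,"y": -1,"z": -0.1,"wx": 0,"wy": 0,"wz": 0,"jaw": 65},
    {"x": 0.06,"y": -1,"z": -0.1,"wx": 0,"wy": 0,"wz": 0,"jaw": 65},
    {"x": 0.06,"y": -1,"z": -0.1,"wx": 0,"wy": 0,"wz": 0,"jaw": 65},
    {"x": 0.06,"y": -1,"z": -0.1,"wx": 0,"wy": 0,"wz": 0,"jaw": 65},
    {"x": 0.06,"y": -1,"z": -0.1,"wx": 0,"wy": 0,"wz": 0,"jaw": 65},
    {"x": 0.06,"y": -1,"z": -0.1,"wx": 0,"wy": 0,"wz": 0,"jaw": 65},
    {"x": 0.06,"y": -1,"z": -0.1,"wx": 0,"wy": 0,"wz": 0,"jaw": 65},
    {"x": 0.06,"y": -1,"z": -0.1,"wx": 0,"wy": 0,"wz": 0,"jaw": 65},
    {"x": 0.06,"y": -1,"z": -0.1,"wx": 0,"wy": 0,"wz": 0,"jaw": 65},
    {"x": 0.06,"y": -1,"z": -0.1,"wx": 0,"wy": 0,"wz": 0,"jaw": 65},
    {"x": 0.06,"y": -1,"z": -0.1,"wx": 0,"wy": 0,"wz": 0,"jaw": 65}
  ]
}}

```text
time_s: 22.7
ee_pos: [0.5285, -0.0582, 0.1331]
eef_rot: [-3.141, -0.002, 2.892]
force: [1.2, 0.2, 0.2]
grip_width: 0.0609
```

Call:
{"fn": "carry_out", "kwargs": {
  "deltas": [
    {"x": 0.06,"y": -1,"z": 0,"wx": 0,"wy": 0,"wz": 0,"jaw": 65},
    {"x": 0.06,"y": -1,"z": 0,"wx": 0,"wy": 0,"wz": 0,"jaw": 65},
    {"x": 0.06,"y": -1,"z": 0,"wx": 0,"wy": 0,"wz": 0,"jaw": 65},
    {"x": 0.06,"y": -1,"z": 0,"wx": 0,"wy": 0,"wz": 0,"jaw": 65},
    {"x": 0.06,"y": -1,"z": 0,"wx": 0,"wy": 0,"wz": 0,"jaw": 65},
    {"x": 0.06,"y": -1,"z": 0,"wx": 0,"wy": 0,"wz": 0,"jaw": 65},
    {"x": 0.06,"y": -1,"z": 0,"wx": 0,"wy": 0,"wz": 0,"jaw": 65},
    {"x": 0.06,"y": -1,"z": 0,"wx": 0,"wy": 0,"wz": 0,"jaw": 65},
    {"x": 0.06,"y": -1,"z": 0,"wx": 0,"wy": 0,"wz": 0,"jaw": 65},
    {"x": 0.06,"y": -1,"z": 0,"wx": 0,"wy": 0,"wz": 0,"jaw": 65},
    {"x": 0.06,"y": -1,"z": 0,"wx": 0,"wy": 0,"wz": 0,"jaw": 65},
    {"x": 0.06,"y": -1,"z": 0,"wx": 0,"wy": 0,"wz": 0,"jaw": 65}
  ]
}}

```text
time_s: 23.7
ee_pos: [0.4551, -0.2868, 0.133]
eef_rot: [3.141, -0.002, 2.892]
force: [0.5, 0.8, 0.9]
grip_width: 0.061
```

```bash
python3 - <<'E'
from h import *
plan(.4317,-.3572,.12,2.892)
E
```

```text
t 23.7 pos [ 0.4551 -0.2868  0.133 ] rpy [ 3.141e+00 -2.000e-03  2.892e+00] w 0.061 F [0.5 0.8 0.9]
turn units [ 0.01 -0.02 -0.01] shift units [ 0.26 -3.7   0.65] rows 4 per row [ 0.066 -0.925  0.162]
```

Call:
{"fn": "carry_out", "kwargs": {
  "deltas": [
    {"x": 0.07,"y": -0.9,"z": 0.2,"wx": 0,"wy": 0,"wz": 0,"jaw": 65},
    {"x": 0.07,"y": -0.9,"z": 0.2,"wx": 0,"wy": 0,"wz": 0,"jaw": 65},
    {"x": 0.07,"y": -0.9,"z": 0.2,"wx": 0,"wy": 0,"wz": 0,"jaw": 65},
    {"x": 0.05,"y": -0.6,"z": 0,"wx": 0,"wy": 0,"wz": 0,"jaw": 65},
    {"x": 0,"y": 0,"z": 0,"wx": 0,"wy": 0,"wz": 0,"jaw": 65}
  ]
}}

```text
time_s: 24.12
ee_pos: [0.4338, -0.3499, 0.1212]
eef_rot: [3.141, -0.002, 2.89]
force: [0.7, -0.2, 0.4]
grip_width: 0.0609
```

```bash
python3 - <<'E'
from h import *
plan(.4317,-.3572,.0165,2.892)
P=cam('wrist')
im=ctrl.camera('wrist')
for l,z in [('pulley_grip',.034),('knob_grip',.032)]:
    for d in ctrl.mark_of('wrist',l)[:3]:
        v,u=d['position'];print(l,round(d['conf'],2),u,v,at('wrist',u,v,z,P).round(4))
S=3
w=cv2.resize(im[120:310,130:390],None,fx=S,fy=S)
for r,z,col in [(.042,.014,(0,0,255)),(.017,.044,(0,255,0))]:
    for t in np.linspace(0,6.28,60):
        u=proj('wrist',(.4317+r*np.cos(t),-.3572+r*np.sin(t),z),P);cv2.circle(w,(int((u[0]-130+.5)*S),int((u[1]-120+.5)*S)),1,col,-1)
cv2.imwrite('pics/w14.png',w)
E
```

```text
t 24.12 pos [ 0.4338 -0.3499  0.1212] rpy [ 3.141e+00 -2.000e-03  2.890e+00] w 0.0609 F [ 0.7 -0.2  0.4]
turn units [ 0.01 -0.02 -0.03] shift units [ 0.01 -0.38  5.23] rows 6 per row [ 0.002 -0.063  0.872]
pulley_grip 0.91 142.0 142.6 [ 0.3368 -0.4626  0.034 ]
pulley_grip 0.87 274.6 210.7 [ 0.4326 -0.3572  0.034 ]
pulley_grip 0.65 156.4 272.8 [ 0.466  -0.4931  0.034 ]
knob_grip 0.56 306.1 335.4 [ 0.5766 -0.3599  0.032 ]
```

View pics/w14.png

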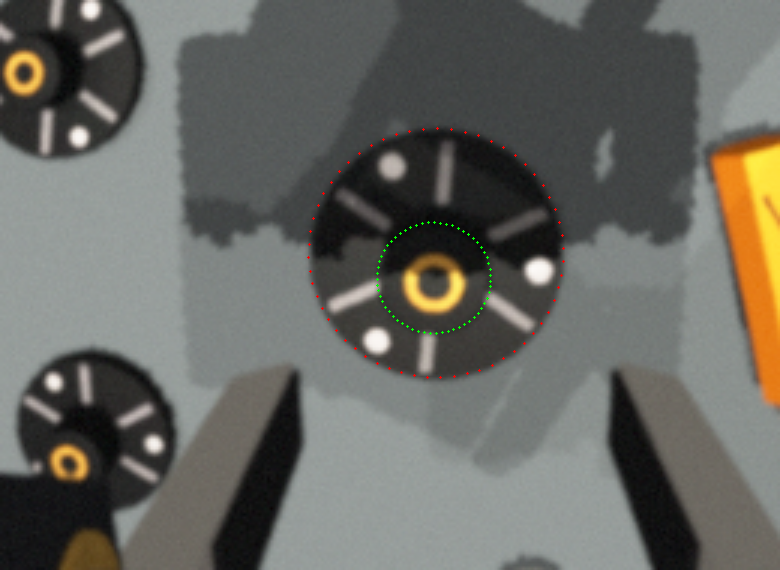

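This is the 84 mm pulley: its disc matches the projected 84 mm circle, while the other two, at upper and lower left, are smaller. Descending onto the hub.

Call:
{"fn": "carry_out", "kwargs": {
  "deltas": [
    {"x": 0,"y": -0.36,"z": 0.6,"wx": 0,"wy": 0,"wz": 0,"jaw": 60},
    {"x": 0,"y": 0,"z": 1,"wx": 0,"wy": 0,"wz": 0,"jaw": 60},
    {"x": 0,"y": 0,"z": 1,"wx": 0,"wy": 0,"wz": 0,"jaw": 60},
    {"x": 0,"y": 0,"z": 1,"wx": 0,"wy": 0,"wz": 0,"jaw": 60},
    {"x": 0,"y": 0,"z": 0.9,"wx": 0,"wy": 0,"wz": 0,"jaw": 60},
    {"x": 0,"y": 0,"z": 0.5,"wx": 0,"wy": 0,"wz": 0,"jaw": 60},
    {"x": 0,"y": 0,"z": 0.15,"wx": 0,"wy": 0,"wz": 0,"jaw": 60},
    {"x": 0,"y": 0,"z": 0,"wx": 0,"wy": 0,"wz": 0,"jaw": 60},
    {"x": 0,"y": 0,"z": 0,"wx": 0,"wy": 0,"wz": 0,"jaw": 60}
  ]
}}

```text
time_s: 25.02
ee_pos: [0.4339, -0.3558, 0.0198]
eef_rot: [-3.141, 0.001, 2.892]
force: [-0.4, 0.1, 1.0]
grip_width: 0.0563
```

Call:
{"fn": "carry_out", "kwargs": {
  "deltas": [
    {"x": 0.1,"y": -0.05,"z": 0.13,"wx": 0,"wy": 0,"wz": 0,"jaw": 50},
    {"x": 0,"y": 0,"z": 0,"wx": 0,"wy": 0,"wz": 0,"jaw": 42},
    {"x": 0,"y": 0,"z": 0,"wx": 0,"wy": 0,"wz": 0,"jaw": 38},
    {"x": 0,"y": 0,"z": 0,"wx": 0,"wy": 0,"wz": 0,"jaw": 34},
    {"x": 0,"y": 0,"z": 0,"wx": 0,"wy": 0,"wz": 0,"jaw": 30},
    {"x": 0,"y": 0,"z": 0,"wx": 0,"wy": 0,"wz": 0,"jaw": 25},
    {"x": 0,"y": 0,"z": 0,"wx": 0,"wy": 0,"wz": 0,"jaw": 25},
    {"x": 0,"y": 0,"z": 0,"wx": 0,"wy": 0,"wz": 0,"jaw": 25},
    {"x": 0,"y": 0,"z": 0,"wx": 0,"wy": 0,"wz": 0,"jaw": 25}
  ],
  "squeeze": 20
}}

```text
time_s: 25.77
ee_pos: [0.4315, -0.3562, 0.0168]
eef_rot: [-3.141, 0.0, 2.892]
force: [-2.0, 1.2, 5.8]
grip_width: 0.0325
```

Call:
{"fn": "carry_out", "kwargs": {
  "deltas": [
    {"x": 0,"y": 0,"z": -0.3,"wx": 0,"wy": 0,"wz": 0,"jaw": 25},
    {"x": 0,"y": 0,"z": -0.5,"wx": 0,"wy": 0,"wz": 0,"jaw": 25},
    {"x": 0,"y": 0,"z": -0.2,"wx": 0,"wy": 0,"wz": 0,"jaw": 25},
    {"x": 0,"y": 0,"z": 0,"wx": 0,"wy": 0,"wz": 0,"jaw": 25}
  ]
}}

```text
time_s: 26.1
ee_pos: [0.4319, -0.3565, 0.0379]
eef_rot: [-3.141, 0.002, 2.892]
force: [-0.1, -0.3, -1.1]
grip_width: 0.0325
```

```bash
python3 - <<'E'
from h import *
P=cam('wrist');plan(.4317,-.3572,.0165,2.892)
im=ctrl.camera('wrist')
S=3
w=cv2.resize(im[120:310,150:410],None,fx=S,fy=S)
for r,z,col in [(.042,.014,(0,0,255)),(.042,.034,(0,255,0))]:
    for t in np.linspace(0,6.28,60):
        u=proj('wrist',(.4317+r*np.cos(t),-.3572+r*np.sin(t),z),P);cv2.circle(w,(int((u[0]-150+.5)*S),int((u[1]-120+.5)*S)),1,col,-1)
cv2.imwrite('pics/w15.png',w)
s=ctrl.camera('scene')[215:295,160:240]
cv2.imwrite('pics/c15e.png',cv2.resize(s,None,fx=7,fy=7,interpolation=cv2.INTER_CUBIC))
E
```

```text
t 26.1 pos [ 0.4319 -0.3565  0.0379] rpy [-3.141e+00  2.000e-03  2.892e+00] w 0.0325 F [-0.1 -0.3 -1.1]
turn units [-0.01  0.02 -0.  ] shift units [ 0.   -0.04  1.07] rows 2 per row [ 0.    -0.018  0.535]
```

View pics/w15.png

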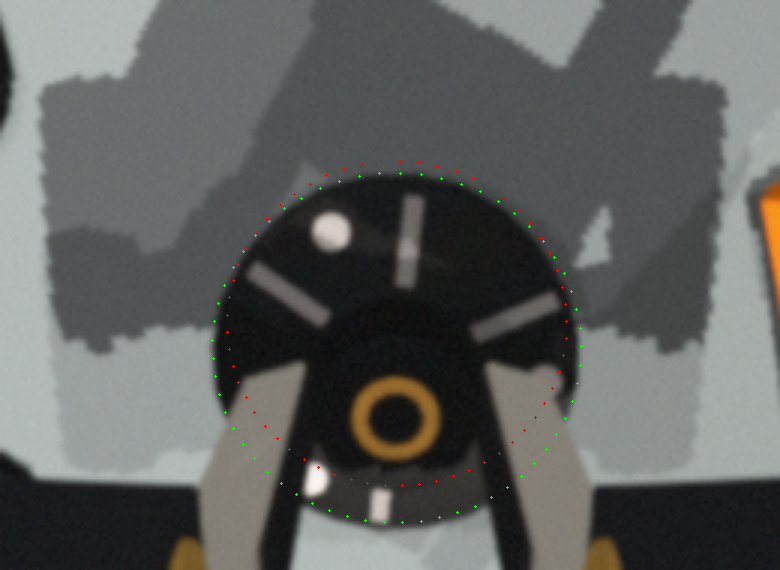

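View pics/c15e.png

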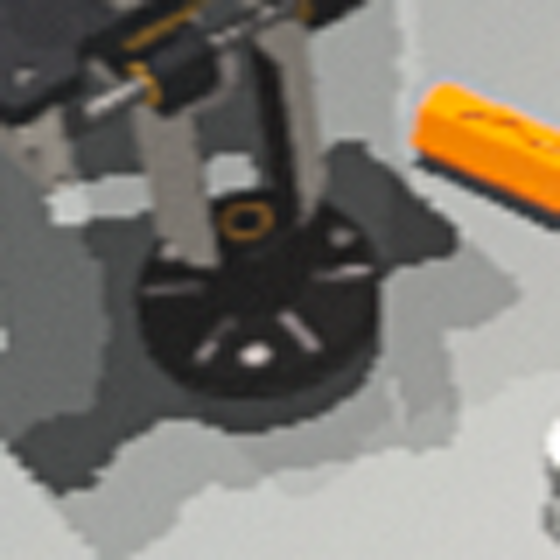

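The pulley is lifted and level, its disc on the green circle 20 mm up. Travelling to its nest.

Call:
{"fn": "carry_out", "kwargs": {
  "deltas": [
    {"x": 0,"y": 0,"z": -0.6,"wx": 0,"wy": 0,"wz": 0,"jaw": 25},
    {"x": 0,"y": 0,"z": -1,"wx": 0,"wy": 0,"wz": 0,"jaw": 25},
    {"x": 0,"y": 0,"z": -1,"wx": 0,"wy": 0,"wz": 0,"jaw": 25},
    {"x": 0,"y": 0.3,"z": -1,"wx": 0,"wy": 0,"wz": 0,"jaw": 25},
    {"x": 0,"y": 0.7,"z": -0.8,"wx": 0,"wy": 0,"wz": 0,"jaw": 25},
    {"x": 0,"y": 1,"z": 0,"wx": 0,"wy": 0,"wz": 0,"jaw": 25},
    {"x": 0,"y": 1,"z": 0,"wx": 0,"wy": 0,"wz": 0,"jaw": 25},
    {"x": 0,"y": 1,"z": 0,"wx": 0,"wy": 0,"wz": 0,"jaw": 25},
    {"x": 0,"y": 1,"z": 0,"wx": 0,"wy": 0,"wz": 0,"jaw": 25},
    {"x": 0,"y": 1,"z": 0,"wx": 0,"wy": 0,"wz": 0,"jaw": 25},
    {"x": 0,"y": 1,"z": 0,"wx": 0,"wy": 0,"wz": 0,"jaw": 25},
    {"x": 0,"y": 1,"z": 0,"wx": 0,"wy": 0,"wz": 0,"jaw": 25}
  ]
}}

```text
time_s: 27.2
ee_pos: [0.471, -0.2, 0.1251]
eef_rot: [-3.142, 0.0, 2.892]
force: [-0.2, -0.6, -0.8]
grip_width: 0.0323
```

```bash
python3 - <<'E'
from h import *
plan(.6309,.2798,.13,2.892)
E
```

```text
t 27.2 pos [ 0.471  -0.2     0.1251] rpy [-3.142  0.     2.892] w 0.0323 F [-0.2 -0.6 -0.8]
turn units [-0.  0. -0.] shift units [-1.82 25.22 -0.25] rows 26 per row [-0.07  0.97 -0.01]
```

Call:
{"fn": "carry_out", "kwargs": {
  "deltas": [
    {"x": -0.07,"y": 0.97,"z": 0,"wx": 0,"wy": 0,"wz": 0,"jaw": 25},
    {"x": -0.07,"y": 0.97,"z": 0,"wx": 0,"wy": 0,"wz": 0,"jaw": 25},
    {"x": -0.07,"y": 0.97,"z": 0,"wx": 0,"wy": 0,"wz": 0,"jaw": 25},
    {"x": -0.07,"y": 0.97,"z": 0,"wx": 0,"wy": 0,"wz": 0,"jaw": 25},
    {"x": -0.07,"y": 0.97,"z": 0,"wx": 0,"wy": 0,"wz": 0,"jaw": 25},
    {"x": -0.07,"y": 0.97,"z": 0,"wx": 0,"wy": 0,"wz": 0,"jaw": 25},
    {"x": -0.07,"y": 0.97,"z": 0,"wx": 0,"wy": 0,"wz": 0,"jaw": 25},
    {"x": -0.07,"y": 0.97,"z": 0,"wx": 0,"wy": 0,"wz": 0,"jaw": 25},
    {"x": -0.07,"y": 0.97,"z": 0,"wx": 0,"wy": 0,"wz": 0,"jaw": 25},
    {"x": -0.07,"y": 0.97,"z": 0,"wx": 0,"wy": 0,"wz": 0,"jaw": 25},
    {"x": -0.07,"y": 0.97,"z": 0,"wx": 0,"wy": 0,"wz": 0,"jaw": 25},
    {"x": -0.07,"y": 0.97,"z": 0,"wx": 0,"wy": 0,"wz": 0,"jaw": 25}
  ]
}}

```text
time_s: 28.2
ee_pos: [0.5449, 0.0214, 0.1251]
eef_rot: [3.142, 0.0, 2.892]
force: [0.6, 0.4, -1.2]
grip_width: 0.0322
```

Call:
{"fn": "carry_out", "kwargs": {
  "deltas": [
    {"x": -0.07,"y": 0.97,"z": 0,"wx": 0,"wy": 0,"wz": 0,"jaw": 25},
    {"x": -0.07,"y": 0.97,"z": 0,"wx": 0,"wy": 0,"wz": 0,"jaw": 25},
    {"x": -0.07,"y": 0.97,"z": 0,"wx": 0,"wy": 0,"wz": 0,"jaw": 25},
    {"x": -0.07,"y": 0.97,"z": 0,"wx": 0,"wy": 0,"wz": 0,"jaw": 25},
    {"x": -0.07,"y": 0.97,"z": 0,"wx": 0,"wy": 0,"wz": 0,"jaw": 25},
    {"x": -0.07,"y": 0.97,"z": 0,"wx": 0,"wy": 0,"wz": 0,"jaw": 25},
    {"x": -0.07,"y": 0.97,"z": 0,"wx": 0,"wy": 0,"wz": 0,"jaw": 25},
    {"x": -0.07,"y": 0.97,"z": 0,"wx": 0,"wy": 0,"wz": 0,"jaw": 25},
    {"x": -0.07,"y": 0.97,"z": 0,"wx": 0,"wy": 0,"wz": 0,"jaw": 25},
    {"x": -0.07,"y": 0.97,"z": 0,"wx": 0,"wy": 0,"wz": 0,"jaw": 25},
    {"x": -0.07,"y": 0.97,"z": 0,"wx": 0,"wy": 0,"wz": 0,"jaw": 25},
    {"x": -0.07,"y": 0.97,"z": 0,"wx": 0,"wy": 0,"wz": 0,"jaw": 25}
  ]
}}

```text
time_s: 29.2
ee_pos: [0.6186, 0.2428, 0.125]
eef_rot: [-3.141, -0.0, 2.892]
force: [0.3, -0.3, -1.3]
grip_width: 0.0325
```

```bash
python3 - <<'E'
from h import *
plan(.6309,.2798,.06,2.892)
E
```

```text
t 29.2 pos [0.6186 0.2428 0.125 ] rpy [-3.141 -0.     2.892] w 0.0325 F [ 0.3 -0.3 -1.3]
turn units [-0. -0. -0.] shift units [-0.14  1.94  3.25] rows 4 per row [-0.034  0.486  0.813]
```

Call:
{"fn": "carry_out", "kwargs": {
  "deltas": [
    {"x": -0.07,"y": 0.97,"z": 0.3,"wx": 0,"wy": 0,"wz": 0,"jaw": 25},
    {"x": -0.07,"y": 0.95,"z": 0.9,"wx": 0,"wy": 0,"wz": 0,"jaw": 25},
    {"x": 0,"y": 0,"z": 1,"wx": 0,"wy": 0,"wz": 0,"jaw": 25},
    {"x": 0,"y": 0,"z": 0.8,"wx": 0,"wy": 0,"wz": 0,"jaw": 25},
    {"x": 0,"y": 0,"z": 0.3,"wx": 0,"wy": 0,"wz": 0,"jaw": 25},
    {"x": 0,"y": 0,"z": 0,"wx": 0,"wy": 0,"wz": 0,"jaw": 25},
    {"x": 0,"y": 0,"z": 0,"wx": 0,"wy": 0,"wz": 0,"jaw": 25}
  ]
}}

```text
time_s: 29.78
ee_pos: [0.631, 0.2783, 0.0595]
eef_rot: [3.141, 0.0, 2.892]
force: [0.2, 0.6, -0.8]
grip_width: 0.0327
```

```bash
python3 - <<'E'
from h import *
plan(.6309,.2798,.027,2.892)
cv2.imwrite('pics/w16.png',ctrl.camera('wrist')[0:360])
E
```

```text
t 29.78 pos [0.631  0.2783 0.0595] rpy [3.141 0.    2.892] w 0.0327 F [ 0.2  0.6 -0.8]
turn units [ 0.    0.01 -0.01] shift units [0.02 0.07 1.62] rows 2 per row [0.012 0.035 0.811]
```

View pics/w16.png

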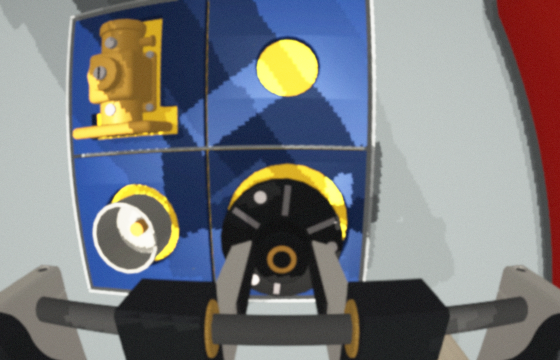

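The pulley is over its cut-out, with an even yellow crescent from perspective. Lowering.

Call:
{"fn": "carry_out", "kwargs": {
  "deltas": [
    {"x": 0.02,"y": 0.07,"z": 0.4,"wx": 0,"wy": 0,"wz": 0,"jaw": 25},
    {"x": 0,"y": 0,"z": 0.5,"wx": 0,"wy": 0,"wz": 0,"jaw": 25},
    {"x": 0,"y": 0,"z": 0.35,"wx": 0,"wy": 0,"wz": 0,"jaw": 25},
    {"x": 0,"y": 0,"z": 0.15,"wx": 0,"wy": 0,"wz": 0,"jaw": 25},
    {"x": 0,"y": 0,"z": 0.05,"wx": 0,"wy": 0,"wz": 0,"jaw": 25},
    {"x": 0,"y": 0,"z": 0,"wx": 0,"wy": 0,"wz": 0,"jaw": 25},
    {"x": 0,"y": 0,"z": 0,"wx": 0,"wy": 0,"wz": 0,"jaw": 25}
  ]
}}

```text
time_s: 30.42
ee_pos: [0.6309, 0.2799, 0.0297]
eef_rot: [3.141, 0.0, 2.892]
force: [-0.4, 0.4, -0.9]
grip_width: 0.0325
```

Call:
{"fn": "carry_out", "kwargs": {
  "deltas": [
    {"x": 0,"y": 0,"z": 0.05,"wx": 0,"wy": 0,"wz": 0,"jaw": 25},
    {"x": 0,"y": 0,"z": 0,"wx": 0,"wy": 0,"wz": 0,"jaw": 25},
    {"x": 0,"y": 0,"z": 0,"wx": 0,"wy": 0,"wz": 0,"jaw": 25}
  ]
}}

```text
time_s: 30.67
ee_pos: [0.6308, 0.2799, 0.0286]
eef_rot: [3.141, 0.0, 2.892]
force: [-0.7, 0.6, -0.8]
grip_width: 0.032
```

Call:
{"fn": "carry_out", "kwargs": {
  "deltas": [
    {"x": 0,"y": 0,"z": 0.05,"wx": 0,"wy": 0,"wz": 0,"jaw": 25},
    {"x": 0,"y": 0,"z": 0,"wx": 0,"wy": 0,"wz": 0,"jaw": 25},
    {"x": 0,"y": 0,"z": 0,"wx": 0,"wy": 0,"wz": 0,"jaw": 25}
  ]
}}

```text
time_s: 30.92
ee_pos: [0.6309, 0.2799, 0.0279]
eef_rot: [3.141, 0.001, 2.892]
force: [-0.8, 0.7, 2.4]
grip_width: 0.0326
```

Call:
{"fn": "carry_out", "kwargs": {
  "deltas": [
    {"x": 0,"y": 0,"z": 0.05,"wx": 0,"wy": 0,"wz": 0,"jaw": 25},
    {"x": 0,"y": 0,"z": 0,"wx": 0,"wy": 0,"wz": 0,"jaw": 25},
    {"x": 0,"y": 0,"z": 0,"wx": 0,"wy": 0,"wz": 0,"jaw": 25}
  ]
}}

```text
time_s: 31.17
ee_pos: [0.631, 0.28, 0.0277]
eef_rot: [3.141, 0.001, 2.892]
force: [-4.7, -1.9, 10.9]
grip_width: 0.0328
```

Contact at 0.0279, which puts the floor at about 0.011, the same as with the carburettor. Releasing.

Call:
{"fn": "carry_out", "kwargs": {
  "deltas": [
    {"x": 0,"y": 0,"z": -0.05,"wx": 0,"wy": 0,"wz": 0,"jaw": 40},
    {"x": 0,"y": 0,"z": 0,"wx": 0,"wy": 0,"wz": 0,"jaw": 50},
    {"x": 0,"y": 0,"z": 0,"wx": 0,"wy": 0,"wz": 0,"jaw": 60},
    {"x": 0,"y": 0,"z": 0,"wx": 0,"wy": 0,"wz": 0,"jaw": 60},
    {"x": 0,"y": 0,"z": -0.5,"wx": 0,"wy": 0,"wz": 0,"jaw": 60},
    {"x": 0,"y": 0,"z": -1,"wx": 0,"wy": 0,"wz": 0,"jaw": 60},
    {"x": 0,"y": 0,"z": -1,"wx": 0,"wy": 0,"wz": 0,"jaw": 60},
    {"x": 0,"y": 0,"z": -1,"wx": 0,"wy": 0,"wz": 0,"jaw": 60},
    {"x": 0,"y": 0,"z": -1,"wx": 0,"wy": 0,"wz": 0,"jaw": 60},
    {"x": 0,"y": 0,"z": 0,"wx": 0,"wy": 0,"wz": 0,"jaw": 60}
  ]
}}

```text
time_s: 32.0
ee_pos: [0.6323, 0.2805, 0.1228]
eef_rot: [3.138, 0.006, 2.892]
force: [0.0, 0.2, 0.7]
grip_width: 0.0562
```

```bash
python3 - <<'E'
from h import *
plan(.5768,-.3558,.13,2.892)
cv2.imwrite('pics/w17.png',ctrl.camera('wrist')[0:360])
E
```

```text
t 32.0 pos [0.6323 0.2805 0.1228] rpy [3.138 0.006 2.892] w 0.0562 F [0.  0.2 0.7]
turn units [ 0.05  0.07 -0.  ] shift units [ -5.17 -31.51  -0.36] rows 32 per row [-0.161 -0.985 -0.011]
```

View pics/w17.png

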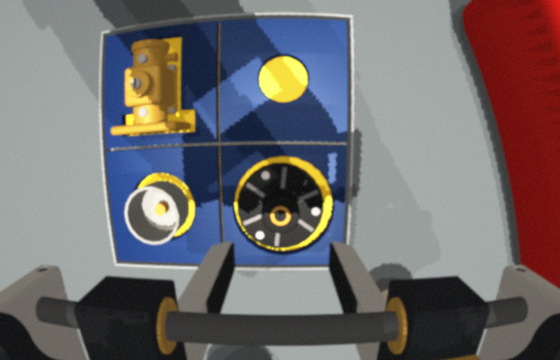

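The pulley is seated centred at (283,205). Travelling to the knob.

Call:
{"fn": "carry_out", "kwargs": {
  "deltas": [
    {"x": -0.1,"y": -0.6,"z": 0,"wx": 0,"wy": 0,"wz": 0,"jaw": 60},
    {"x": -0.16,"y": -0.98,"z": 0,"wx": 0,"wy": 0,"wz": 0,"jaw": 60},
    {"x": -0.16,"y": -0.98,"z": 0,"wx": 0,"wy": 0,"wz": 0,"jaw": 60},
    {"x": -0.16,"y": -0.98,"z": 0,"wx": 0,"wy": 0,"wz": 0,"jaw": 60},
    {"x": -0.16,"y": -0.98,"z": 0,"wx": 0,"wy": 0,"wz": 0,"jaw": 60},
    {"x": -0.16,"y": -0.98,"z": 0,"wx": 0,"wy": 0,"wz": 0,"jaw": 60},
    {"x": -0.16,"y": -0.98,"z": 0,"wx": 0,"wy": 0,"wz": 0,"jaw": 60},
    {"x": -0.16,"y": -0.98,"z": 0,"wx": 0,"wy": 0,"wz": 0,"jaw": 60},
    {"x": -0.16,"y": -0.98,"z": 0,"wx": 0,"wy": 0,"wz": 0,"jaw": 60},
    {"x": -0.16,"y": -0.98,"z": 0,"wx": 0,"wy": 0,"wz": 0,"jaw": 60},
    {"x": -0.16,"y": -0.98,"z": 0,"wx": 0,"wy": 0,"wz": 0,"jaw": 60},
    {"x": -0.16,"y": -0.98,"z": 0,"wx": 0,"wy": 0,"wz": 0,"jaw": 60}
  ]
}}

```text
time_s: 33.05
ee_pos: [0.6093, 0.0484, 0.116]
eef_rot: [-3.141, -0.002, 2.891]
force: [0.0, -0.1, -0.3]
grip_width: 0.0564
```

Call:
{"fn": "carry_out", "kwargs": {
  "deltas": [
    {"x": -0.16,"y": -0.98,"z": 0,"wx": 0,"wy": 0,"wz": 0,"jaw": 60},
    {"x": -0.16,"y": -0.98,"z": 0,"wx": 0,"wy": 0,"wz": 0,"jaw": 60},
    {"x": -0.16,"y": -0.98,"z": 0,"wx": 0,"wy": 0,"wz": 0,"jaw": 60},
    {"x": -0.16,"y": -0.98,"z": 0,"wx": 0,"wy": 0,"wz": 0,"jaw": 60},
    {"x": -0.16,"y": -0.98,"z": 0,"wx": 0,"wy": 0,"wz": 0,"jaw": 60},
    {"x": -0.16,"y": -0.98,"z": 0,"wx": 0,"wy": 0,"wz": 0,"jaw": 60},
    {"x": -0.16,"y": -0.98,"z": 0,"wx": 0,"wy": 0,"wz": 0,"jaw": 60},
    {"x": -0.16,"y": -0.98,"z": 0,"wx": 0,"wy": 0,"wz": 0,"jaw": 60},
    {"x": -0.16,"y": -0.98,"z": 0,"wx": 0,"wy": 0,"wz": 0,"jaw": 60},
    {"x": -0.16,"y": -0.98,"z": 0,"wx": 0,"wy": 0,"wz": 0,"jaw": 60},
    {"x": -0.16,"y": -0.98,"z": 0,"wx": 0,"wy": 0,"wz": 0,"jaw": 60},
    {"x": -0.16,"y": -0.98,"z": 0,"wx": 0,"wy": 0,"wz": 0,"jaw": 60}
  ]
}}

```text
time_s: 34.05
ee_pos: [0.5882, -0.1886, 0.116]
eef_rot: [3.141, -0.002, 2.891]
force: [0.0, -0.1, 0.5]
grip_width: 0.0559
```

```bash
python3 - <<'E'
from h import *
plan(.5768,-.3558,.12,2.892)
E
```

```text
t 34.05 pos [ 0.5882 -0.1886  0.116 ] rpy [ 3.141e+00 -2.000e-03  2.891e+00] w 0.0559 F [ 0.  -0.1  0.5]
turn units [ 0.   -0.03 -0.01] shift units [-1.51 -8.24 -0.2 ] rows 9 per row [-0.168 -0.915 -0.022]
```

Call:
{"fn": "carry_out", "kwargs": {
  "deltas": [
    {"x": -0.17,"y": -0.95,"z": 0,"wx": 0,"wy": 0,"wz": 0,"jaw": 60},
    {"x": -0.17,"y": -0.95,"z": 0,"wx": 0,"wy": 0,"wz": 0,"jaw": 60},
    {"x": -0.17,"y": -0.95,"z": 0,"wx": 0,"wy": 0,"wz": 0,"jaw": 60},
    {"x": -0.17,"y": -0.95,"z": 0,"wx": 0,"wy": 0,"wz": 0,"jaw": 60},
    {"x": -0.17,"y": -0.95,"z": 0,"wx": 0,"wy": 0,"wz": 0,"jaw": 60},
    {"x": -0.17,"y": -0.95,"z": 0,"wx": 0,"wy": 0,"wz": 0,"jaw": 60},
    {"x": -0.17,"y": -0.95,"z": 0,"wx": 0,"wy": 0,"wz": 0,"jaw": 60},
    {"x": -0.17,"y": -0.95,"z": 0,"wx": 0,"wy": 0,"wz": 0,"jaw": 60},
    {"x": -0.1,"y": -0.4,"z": 0,"wx": 0,"wy": 0,"wz": 0,"jaw": 60},
    {"x": 0,"y": 0,"z": 0,"wx": 0,"wy": 0,"wz": 0,"jaw": 60},
    {"x": 0,"y": 0,"z": 0,"wx": 0,"wy": 0,"wz": 0,"jaw": 60}
  ]
}}

```text
time_s: 34.97
ee_pos: [0.5778, -0.3492, 0.1165]
eef_rot: [3.141, -0.001, 2.891]
force: [0.1, 0.4, 0.7]
grip_width: 0.0566
```

```bash
python3 - <<'E'
from h import *
plan(.5768,-.3558,.015,2.892)
P=cam('wrist')
im=ctrl.camera('wrist')
for d in ctrl.mark_of('wrist','knob_grip')[:3]:
        v,u=d['position'];print(round(d['conf'],2),u,v,at('wrist',u,v,.032,P).round(4))
S=3
w=cv2.resize(im[120:310,150:410],None,fx=S,fy=S)
for r,z,col in [(.016,.005,(0,0,255)),(.015,.044,(0,255,0))]:
    for t in np.linspace(0,6.28,40):
        u=proj('wrist',(.5768+r*np.cos(t),-.3558+r*np.sin(t),z),P);cv2.circle(w,(int((u[0]-150+.5)*S),int((u[1]-120+.5)*S)),1,col,-1)
cv2.imwrite('pics/w18.png',w)
E
```

```text
t 34.97 pos [ 0.5778 -0.3492  0.1165] rpy [ 3.141e+00 -1.000e-03  2.891e+00] w 0.0566 F [0.1 0.4 0.7]
turn units [ 0.01 -0.02 -0.01] shift units [-0.03 -0.33  5.08] rows 6 per row [-0.006 -0.055  0.846]
0.57 270.5 211.0 [ 0.5753 -0.36    0.032 ]
```

View pics/w18.png

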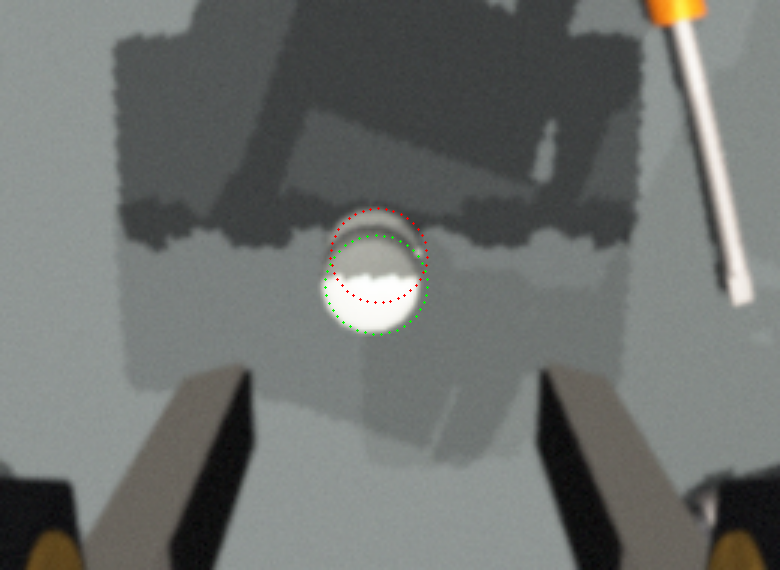

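The knob sits about 1.5 mm left of the drawn circles, inside jaw reach, and the screwdriver blade is well away at right. Descending.

Call:
{"fn": "carry_out", "kwargs": {
  "deltas": [
    {"x": -0.03,"y": -0.4,"z": 0.6,"wx": 0,"wy": 0,"wz": 0,"jaw": 60},
    {"x": 0,"y": 0,"z": 1,"wx": 0,"wy": 0,"wz": 0,"jaw": 60},
    {"x": 0,"y": 0,"z": 1,"wx": 0,"wy": 0,"wz": 0,"jaw": 60},
    {"x": 0,"y": 0,"z": 1,"wx": 0,"wy": 0,"wz": 0,"jaw": 60},
    {"x": 0,"y": 0,"z": 0.8,"wx": 0,"wy": 0,"wz": 0,"jaw": 60},
    {"x": 0,"y": 0,"z": 0.5,"wx": 0,"wy": 0,"wz": 0,"jaw": 60},
    {"x": 0,"y": 0,"z": 0.2,"wx": 0,"wy": 0,"wz": 0,"jaw": 60},
    {"x": 0,"y": 0,"z": 0,"wx": 0,"wy": 0,"wz": 0,"jaw": 60},
    {"x": 0,"y": 0,"z": 0,"wx": 0,"wy": 0,"wz": 0,"jaw": 60}
  ]
}}

```text
time_s: 35.82
ee_pos: [0.5773, -0.3576, 0.0161]
eef_rot: [-3.141, 0.001, 2.892]
force: [-0.6, 0.2, 0.0]
grip_width: 0.0566
```

Call:
{"fn": "carry_out", "kwargs": {
  "deltas": [
    {"x": 0,"y": 0,"z": 0.1,"wx": 0,"wy": 0,"wz": 0,"jaw": 50},
    {"x": 0,"y": 0,"z": 0,"wx": 0,"wy": 0,"wz": 0,"jaw": 42},
    {"x": 0,"y": 0,"z": 0,"wx": 0,"wy": 0,"wz": 0,"jaw": 38},
    {"x": 0,"y": 0,"z": 0,"wx": 0,"wy": 0,"wz": 0,"jaw": 34},
    {"x": 0,"y": 0,"z": 0,"wx": 0,"wy": 0,"wz": 0,"jaw": 30},
    {"x": 0,"y": 0,"z": 0,"wx": 0,"wy": 0,"wz": 0,"jaw": 25},
    {"x": 0,"y": 0,"z": 0,"wx": 0,"wy": 0,"wz": 0,"jaw": 22},
    {"x": 0,"y": 0,"z": 0,"wx": 0,"wy": 0,"wz": 0,"jaw": 22},
    {"x": 0,"y": 0,"z": 0,"wx": 0,"wy": 0,"wz": 0,"jaw": 22},
    {"x": 0,"y": 0,"z": 0,"wx": 0,"wy": 0,"wz": 0,"jaw": 22}
  ],
  "squeeze": 20
}}

```text
time_s: 36.65
ee_pos: [0.5771, -0.3574, 0.0137]
eef_rot: [-3.141, 0.0, 2.892]
force: [0.2, 1.2, 3.7]
grip_width: 0.029
```

Gripped at 29 mm (the head is 30 mm). Test lift.

Call:
{"fn": "carry_out", "kwargs": {
  "deltas": [
    {"x": 0,"y": 0,"z": -0.3,"wx": 0,"wy": 0,"wz": 0,"jaw": 22},
    {"x": 0,"y": 0,"z": -0.5,"wx": 0,"wy": 0,"wz": 0,"jaw": 22},
    {"x": 0,"y": 0,"z": -0.2,"wx": 0,"wy": 0,"wz": 0,"jaw": 22},
    {"x": 0,"y": 0,"z": 0,"wx": 0,"wy": 0,"wz": 0,"jaw": 22}
  ]
}}

```text
time_s: 36.98
ee_pos: [0.5775, -0.3579, 0.0352]
eef_rot: [-3.141, 0.002, 2.892]
force: [0.3, 0.2, -0.8]
grip_width: 0.0293
```

```bash
python3 - <<'E'
from h import *
plan(.5147,.3094,.125,2.892)
im=ctrl.camera('wrist')
w=cv2.resize(im[120:310,150:410],None,fx=1.5,fy=1.5)
s=ctrl.camera('scene')[240:300,215:275]
s=cv2.resize(s,(390,390),interpolation=cv2.INTER_CUBIC)[:285]
cv2.imwrite('pics/w19.png',np.hstack([w,s]))
E
```

```text
t 36.98 pos [ 0.5775 -0.3579  0.0352] rpy [-3.141e+00  2.000e-03  2.892e+00] w 0.0293 F [ 0.3  0.2 -0.8]
turn units [-0.01  0.03 -0.  ] shift units [11.28 31.56 -4.49] rows 32 per row [ 0.353  0.986 -0.14 ]
```

View pics/w19.png

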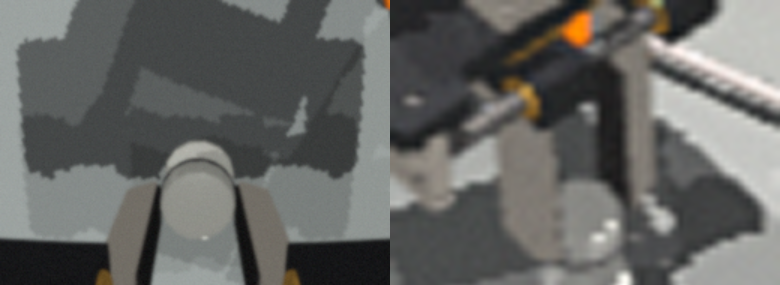

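The knob is held. Rising, then travelling.

Call:
{"fn": "carry_out", "kwargs": {
  "deltas": [
    {"x": 0,"y": 0,"z": -0.6,"wx": 0,"wy": 0,"wz": 0,"jaw": 22},
    {"x": 0,"y": 0,"z": -1,"wx": 0,"wy": 0,"wz": 0,"jaw": 22},
    {"x": 0,"y": 0,"z": -1,"wx": 0,"wy": 0,"wz": 0,"jaw": 22},
    {"x": 0.1,"y": 0.3,"z": -1,"wx": 0,"wy": 0,"wz": 0,"jaw": 22},
    {"x": 0.25,"y": 0.7,"z": -0.8,"wx": 0,"wy": 0,"wz": 0,"jaw": 22},
    {"x": 0.35,"y": 0.98,"z": 0,"wx": 0,"wy": 0,"wz": 0,"jaw": 22},
    {"x": 0.35,"y": 0.98,"z": 0,"wx": 0,"wy": 0,"wz": 0,"jaw": 22},
    {"x": 0.35,"y": 0.98,"z": 0,"wx": 0,"wy": 0,"wz": 0,"jaw": 22},
    {"x": 0.35,"y": 0.98,"z": 0,"wx": 0,"wy": 0,"wz": 0,"jaw": 22},
    {"x": 0.35,"y": 0.98,"z": 0,"wx": 0,"wy": 0,"wz": 0,"jaw": 22},
    {"x": 0.35,"y": 0.98,"z": 0,"wx": 0,"wy": 0,"wz": 0,"jaw": 22},
    {"x": 0.35,"y": 0.98,"z": 0,"wx": 0,"wy": 0,"wz": 0,"jaw": 22}
  ]
}}

```text
time_s: 38.08
ee_pos: [0.5613, -0.1903, 0.1221]
eef_rot: [-3.142, 0.0, 2.892]
force: [1.1, 1.3, -0.4]
grip_width: 0.0293
```

Call:
{"fn": "carry_out", "kwargs": {
  "deltas": [
    {"x": 0.35,"y": 0.98,"z": 0,"wx": 0,"wy": 0,"wz": 0,"jaw": 22},
    {"x": 0.35,"y": 0.98,"z": 0,"wx": 0,"wy": 0,"wz": 0,"jaw": 22},
    {"x": 0.35,"y": 0.98,"z": 0,"wx": 0,"wy": 0,"wz": 0,"jaw": 22},
    {"x": 0.35,"y": 0.98,"z": 0,"wx": 0,"wy": 0,"wz": 0,"jaw": 22},
    {"x": 0.35,"y": 0.98,"z": 0,"wx": 0,"wy": 0,"wz": 0,"jaw": 22},
    {"x": 0.35,"y": 0.98,"z": 0,"wx": 0,"wy": 0,"wz": 0,"jaw": 22},
    {"x": 0.35,"y": 0.98,"z": 0,"wx": 0,"wy": 0,"wz": 0,"jaw": 22},
    {"x": 0.35,"y": 0.98,"z": 0,"wx": 0,"wy": 0,"wz": 0,"jaw": 22},
    {"x": 0.35,"y": 0.98,"z": 0,"wx": 0,"wy": 0,"wz": 0,"jaw": 22},
    {"x": 0.35,"y": 0.98,"z": 0,"wx": 0,"wy": 0,"wz": 0,"jaw": 22},
    {"x": 0.35,"y": 0.98,"z": 0,"wx": 0,"wy": 0,"wz": 0,"jaw": 22},
    {"x": 0.35,"y": 0.98,"z": 0,"wx": 0,"wy": 0,"wz": 0,"jaw": 22}
  ]
}}

```text
time_s: 39.08
ee_pos: [0.5381, 0.0584, 0.1222]
eef_rot: [3.141, 0.0, 2.892]
force: [1.4, 0.4, -1.2]
grip_width: 0.0289
```

```bash
python3 - <<'E'
from h import *
plan(.5147,.3094,.125,2.892)
E
```

```text
t 39.08 pos [0.5381 0.0584 0.1222] rpy [3.141 0.    2.892] w 0.0289 F [ 1.4  0.4 -1.2]
turn units [ 0.  0. -0.] shift units [ 4.23 11.87 -0.14] rows 12 per row [ 0.353  0.989 -0.012]
```

Call:
{"fn": "carry_out", "kwargs": {
  "deltas": [
    {"x": 0.35,"y": 0.98,"z": 0,"wx": 0,"wy": 0,"wz": 0,"jaw": 22},
    {"x": 0.35,"y": 0.98,"z": 0,"wx": 0,"wy": 0,"wz": 0,"jaw": 22},
    {"x": 0.35,"y": 0.98,"z": 0,"wx": 0,"wy": 0,"wz": 0,"jaw": 22},
    {"x": 0.35,"y": 0.98,"z": 0,"wx": 0,"wy": 0,"wz": 0,"jaw": 22},
    {"x": 0.35,"y": 0.98,"z": 0,"wx": 0,"wy": 0,"wz": 0,"jaw": 22},
    {"x": 0.35,"y": 0.98,"z": 0,"wx": 0,"wy": 0,"wz": 0,"jaw": 22},
    {"x": 0.35,"y": 0.98,"z": 0,"wx": 0,"wy": 0,"wz": 0,"jaw": 22},
    {"x": 0.35,"y": 0.98,"z": 0,"wx": 0,"wy": 0,"wz": 0,"jaw": 22},
    {"x": 0.35,"y": 0.98,"z": 0,"wx": 0,"wy": 0,"wz": 0,"jaw": 22},
    {"x": 0.35,"y": 0.98,"z": 0,"wx": 0,"wy": 0,"wz": 0,"jaw": 22},
    {"x": 0.35,"y": 0.98,"z": 0,"wx": 0,"wy": 0,"wz": 0,"jaw": 22},
    {"x": 0.35,"y": 0.9,"z": 0,"wx": 0,"wy": 0,"wz": 0,"jaw": 22}
  ]
}}

```text
time_s: 40.08
ee_pos: [0.5144, 0.3057, 0.1221]
eef_rot: [3.141, 0.0, 2.892]
force: [-0.1, -0.2, -0.7]
grip_width: 0.0294
```

Call:
{"fn": "carry_out", "kwargs": {
  "deltas": [
    {"x": 0,"y": 0,"z": 0.4,"wx": 0,"wy": 0,"wz": 0,"jaw": 22},
    {"x": 0,"y": 0,"z": 0.8,"wx": 0,"wy": 0,"wz": 0,"jaw": 22},
    {"x": 0,"y": 0,"z": 0.8,"wx": 0,"wy": 0,"wz": 0,"jaw": 22},
    {"x": 0,"y": 0,"z": 0.8,"wx": 0,"wy": 0,"wz": 0,"jaw": 22},
    {"x": 0,"y": 0,"z": 0.3,"wx": 0,"wy": 0,"wz": 0,"jaw": 22},
    {"x": 0,"y": 0,"z": 0,"wx": 0,"wy": 0,"wz": 0,"jaw": 22},
    {"x": 0,"y": 0,"z": 0,"wx": 0,"wy": 0,"wz": 0,"jaw": 22}
  ]
}}

```text
time_s: 40.67
ee_pos: [0.5149, 0.3042, 0.06]
eef_rot: [3.142, 0.0, 2.891]
force: [0.7, 0.4, -0.2]
grip_width: 0.0289
```

```bash
python3 - <<'E'
from h import *
plan(.5147,.3094,.025,2.892)
cv2.imwrite('pics/w20.png',ctrl.camera('wrist')[0:360])
E
```

```text
t 40.67 pos [0.5149 0.3042 0.06  ] rpy [3.142 0.    2.891] w 0.0289 F [ 0.7  0.4 -0.2]
turn units [ 0.    0.   -0.01] shift units [0.07 0.25 1.75] rows 2 per row [0.036 0.125 0.874]
```

View pics/w20.png

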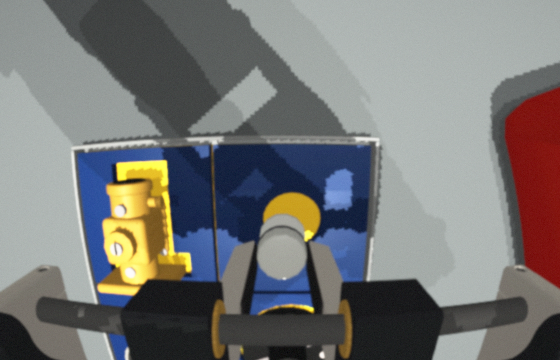

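The cut-out is at (292,215) and the knob at (283,235), so it needs the 5 mm lateral correction the numbers show. Lowering.

Call:
{"fn": "carry_out", "kwargs": {
  "deltas": [
    {"x": 0.07,"y": 0.25,"z": 0.2,"wx": 0,"wy": 0,"wz": 0,"jaw": 22},
    {"x": 0,"y": 0,"z": 0.5,"wx": 0,"wy": 0,"wz": 0,"jaw": 22},
    {"x": 0,"y": 0,"z": 0.5,"wx": 0,"wy": 0,"wz": 0,"jaw": 22},
    {"x": 0,"y": 0,"z": 0.3,"wx": 0,"wy": 0,"wz": 0,"jaw": 22},
    {"x": 0,"y": 0,"z": 0.12,"wx": 0,"wy": 0,"wz": 0,"jaw": 22},
    {"x": 0,"y": 0,"z": 0,"wx": 0,"wy": 0,"wz": 0,"jaw": 22},
    {"x": 0,"y": 0,"z": 0,"wx": 0,"wy": 0,"wz": 0,"jaw": 22}
  ]
}}

```text
time_s: 41.3
ee_pos: [0.5146, 0.3097, 0.027]
eef_rot: [-3.142, -0.0, 2.892]
force: [-0.4, 0.1, 0.0]
grip_width: 0.0288
```

Call:
{"fn": "carry_out", "kwargs": {
  "deltas": [
    {"x": 0,"y": 0,"z": 0.05,"wx": 0,"wy": 0,"wz": 0,"jaw": 22},
    {"x": 0,"y": 0,"z": 0,"wx": 0,"wy": 0,"wz": 0,"jaw": 22},
    {"x": 0,"y": 0,"z": 0,"wx": 0,"wy": 0,"wz": 0,"jaw": 22}
  ]
}}

```text
time_s: 41.55
ee_pos: [0.5146, 0.3098, 0.0263]
eef_rot: [3.141, 0.0, 2.892]
force: [0.1, 0.3, -1.5]
grip_width: 0.0291
```

Call:
{"fn": "carry_out", "kwargs": {
  "deltas": [
    {"x": 0,"y": 0,"z": 0.06,"wx": 0,"wy": 0,"wz": 0,"jaw": 22},
    {"x": 0,"y": 0,"z": 0,"wx": 0,"wy": 0,"wz": 0,"jaw": 22},
    {"x": 0,"y": 0,"z": 0,"wx": 0,"wy": 0,"wz": 0,"jaw": 22}
  ]
}}

```text
time_s: 41.8
ee_pos: [0.5145, 0.3097, 0.0248]
eef_rot: [-3.142, -0.0, 2.892]
force: [-0.0, 0.3, -1.3]
grip_width: 0.0294
```

Call:
{"fn": "carry_out", "kwargs": {
  "deltas": [
    {"x": 0,"y": 0,"z": 0.05,"wx": 0,"wy": 0,"wz": 0,"jaw": 22},
    {"x": 0,"y": 0,"z": 0,"wx": 0,"wy": 0,"wz": 0,"jaw": 22},
    {"x": 0,"y": 0,"z": 0,"wx": 0,"wy": 0,"wz": 0,"jaw": 22}
  ]
}}

```text
time_s: 42.05
ee_pos: [0.5148, 0.3099, 0.0246]
eef_rot: [3.141, 0.001, 2.892]
force: [-1.7, 0.0, 4.7]
grip_width: 0.0293
```

Contact at 0.0246 (0.0247 was expected). Releasing, rising and retreating.

Call:
{"fn": "carry_out", "kwargs": {
  "deltas": [
    {"x": 0,"y": 0,"z": -0.03,"wx": 0,"wy": 0,"wz": 0,"jaw": 38},
    {"x": 0,"y": 0,"z": 0,"wx": 0,"wy": 0,"wz": 0,"jaw": 50},
    {"x": 0,"y": 0,"z": 0,"wx": 0,"wy": 0,"wz": 0,"jaw": 58},
    {"x": 0,"y": 0,"z": 0,"wx": 0,"wy": 0,"wz": 0,"jaw": 58},
    {"x": 0,"y": 0,"z": -0.5,"wx": 0,"wy": 0,"wz": 0,"jaw": 58},
    {"x": 0,"y": 0,"z": -1,"wx": 0,"wy": 0,"wz": 0,"jaw": 58},
    {"x": 0,"y": 0,"z": -1,"wx": 0,"wy": 0,"wz": 0,"jaw": 58},
    {"x": 0,"y": 0,"z": -1,"wx": 0,"wy": 0,"wz": 0,"jaw": 58},
    {"x": 0,"y": 0,"z": -1,"wx": 0,"wy": 0,"wz": 0,"jaw": 58},
    {"x": -0.8,"y": -0.3,"z": -0.5,"wx": 0,"wy": 0,"wz": 0,"jaw": 58},
    {"x": -1,"y": -0.3,"z": -0.5,"wx": 0,"wy": 0,"wz": 0,"jaw": 58},
    {"x": -1,"y": -0.3,"z": -0.5,"wx": 0,"wy": 0,"wz": 0,"jaw": 58}
  ]
}}

```text
time_s: 43.05
ee_pos: [0.5648, 0.2782, 0.1462]
eef_rot: [3.141, 0.001, 2.893]
force: [-0.8, 0.3, 0.6]
grip_width: 0.0543
```

Call:
{"fn": "carry_out", "kwargs": {
  "deltas": [
    {"x": -1,"y": -0.8,"z": -0.5,"wx": 0,"wy": 0,"wz": 0,"jaw": 58},
    {"x": -1,"y": -0.8,"z": -0.5,"wx": 0,"wy": 0,"wz": 0,"jaw": 58},
    {"x": -0.6,"y": -0.8,"z": 0,"wx": 0,"wy": 0,"wz": 0,"jaw": 58},
    {"x": 0,"y": 0,"z": 0,"wx": 0,"wy": 0,"wz": 0,"jaw": 58},
    {"x": 0,"y": 0,"z": 0,"wx": 0,"wy": 0,"wz": 0,"jaw": 58}
  ]
}}

```text
time_s: 43.47
ee_pos: [0.603, 0.2184, 0.1649]
eef_rot: [3.141, 0.0, 2.89]
force: [-0.2, -0.8, -0.5]
grip_width: 0.0546
```

```bash
python3 - <<'E'
from h import *
P=cam('wrist')
im=ctrl.camera('wrist'); print(ctrl.get_obs()['time_s'],ctrl.get_obs()['ee_pos'])
th=-.25;ex=np.array([np.cos(th),np.sin(th)]);ey=np.array([-np.sin(th),np.cos(th)]);c=np.array([.558,.2365])
N=dict(carb=(-60,-60),pulley=(60,60),knob=(-60,60),bowl=(60,-60))
H=dict(carb=.044,pulley=.045,knob=.043,bowl=.042)
for k,(a,b) in N.items():
    q=c+a*ex/1e3+b*ey/1e3
    for cm in ('wrist',):
        for d in ctrl.mark_of(cm,k+'_grip')[:2]:
            v,u=d['position'];p=at(cm,u,v,H[k],P);print(k,cm,round(d['conf'],2),'off nest mm',((p[:2]-q)*1e3).round(1))
S=1.4
w=cv2.resize(im,None,fx=S,fy=S)
def d(a,b,z,col):
    q=c+a*ex/1e3+b*ey/1e3
    u=proj('wrist',(*q,z/1e3),P);cv2.circle(w,(int((u[0]+.5)*S),int((u[1]+.5)*S)),1,col,-1)
for t in np.linspace(0,6.28,50):
    C,s=np.cos(t),np.sin(t)
    for k,r,z in (('bowl',28,53),('knob',15,55),('pulley',42,25)): d(N[k][0]+r*C,N[k][1]+r*s,z,(0,0,255))
cv2.imwrite('pics/w21.png',w)
cv2.imwrite('pics/s21.png',ctrl.camera('scene'));
cv2.imwrite('pics/s21c.png',cv2.resize(ctrl.camera('scene')[115:205,285:415],None,fx=6,fy=6,interpolation=cv2.INTER_CUBIC))
cv2.imwrite('pics/t21.png',ctrl.camera('top'))
E
```

```text
43.5167 [0.60257242 0.2192469  0.16472008]
carb wrist 0.86 off nest mm [ 3.3 -3.5]
pulley wrist 0.85 off nest mm [ 2.8 -2.2]
knob wrist 0.66 off nest mm [-5.1 -0.6]
bowl wrist 0.59 off nest mm [ 2.4 -1.4]
```

View pics/w21.png

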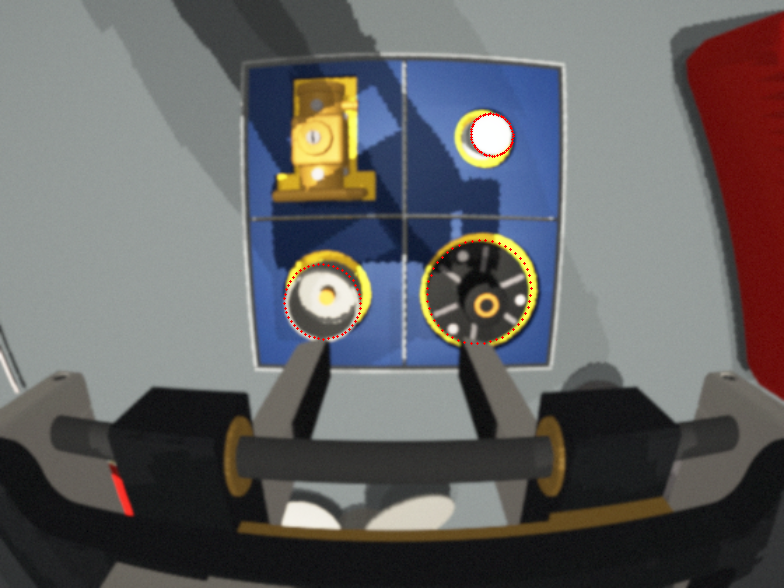

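View pics/s21c.png

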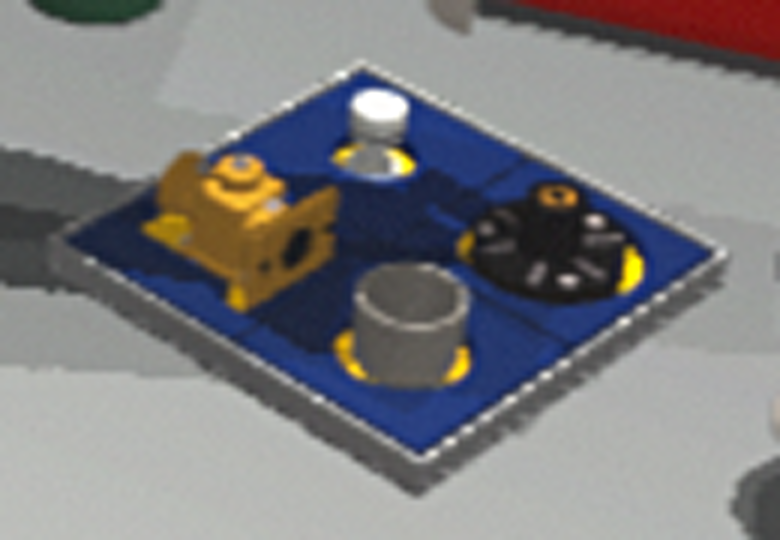

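View pics/t21.png

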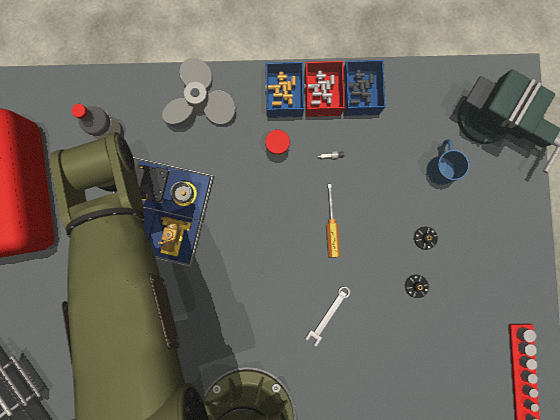

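```bash
python3 - <<'E'
from h import *
P=cam('wrist');im=ctrl.camera('wrist')
th=-.25;ex=np.array([np.cos(th),np.sin(th)]);ey=np.array([-np.sin(th),np.cos(th)]);c=np.array([.558,.2365])
S=6
w=cv2.resize(im[45:150,170:300],None,fx=S,fy=S,interpolation=cv2.INTER_CUBIC)[:600]
def d(a,b,z,col):
    q=c+(a-60)*ex/1e3+(b-60)*ey/1e3
    u=proj('wrist',(*q,z/1e3),P);cv2.circle(w,(int((u[0]-170+.5)*S),int((u[1]-45+.5)*S)),1,col,-1)
poly=[(-49,-25),(27,-25),(27,-39),(49,-39),(49,39),(27,39),(27,25),(-49,25)]
for i in range(8):
    for s in np.linspace(0,1,20):
        a=np.array(poly[i])*(1-s)+np.array(poly[(i+1)%8])*s; d(*a,21,(0,255,0))
ox,oy=2.5,0
for s in np.linspace(-1,1,30):
    for x,z in ((34,63),(42,63),(42,13)): d(ox+x,oy+32*s,z,(0,0,255))
    d(ox+18*s,oy+18,61,(255,0,255));d(ox+18*s,oy-18,61,(255,0,255));d(ox+18,oy+18*s,61,(255,0,255));d(ox-18,oy+18*s,61,(255,0,255))
cv2.imwrite('pics/w22.png',w)
E
```

```text
(no output)
```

View pics/w22.png

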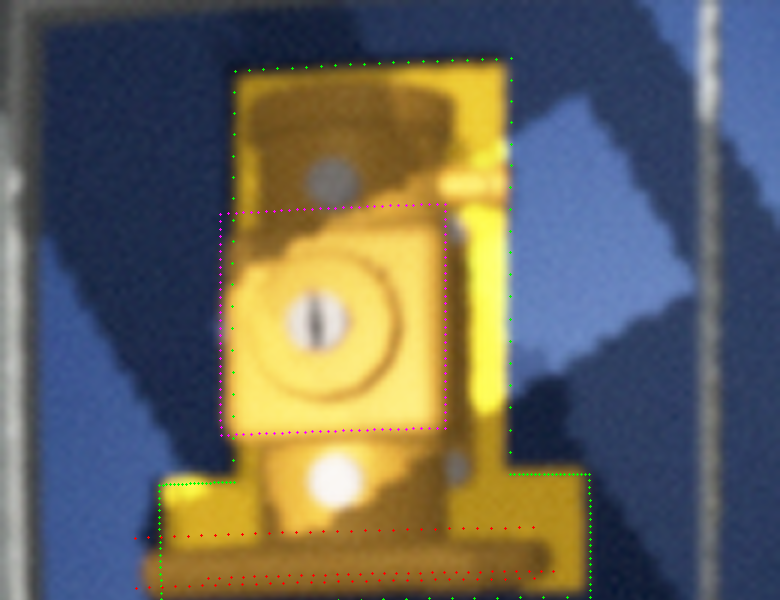

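The carburettor matches the model seated on the floor to about 1–2 mm, in line with the T. In the top view the jar (277,142) and the screwdriver (332,222) are where they started. Handing in.

```bash
python3 -c "
from station import ctrl
print(ctrl.get_obs()['time_s'],ctrl.hand_in())"
```

```text
the job is handed in; nothing more can be done
43.9167 None
```

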